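Lever the snap-fit terminal cover off a lamp driver

ROBOT

A 6-joint arm with a two-finger parallel gripper is mounted at the origin on the work surface. World frame = base frame: x ahead of the robot, y to its left, z up, the work surface at z = 0. Lengths are in mm, angles in rad, forces in N, time in s.
With the tool pointing down it reaches from about 350 to 925 mm from the base axis. Payload 6.4 kg.
Tool frame: the origin (TCP) lies on the front face of the gripper's body, between the roots of the fingers; the fingertips stand 73 mm ahead of it and the grasp point (between the pads) lies 54 mm ahead of it; y points along the fingers, z is the direction in which the jaws open and shut, and the axes are right-handed (so a half turn about y gives the same grasp; the last joint's range is limited). The gripper opens to 85 mm and grips with 20 to 120 N. Pads are 22 mm wide; open, the fingers measure 114 mm over their backs; the gripper's body (76 mm by 85 mm) begins 54 mm behind the grasp point. The pads swing forward as they close: fully open they stand 13 mm farther back than shut.
Start: joints at [1.155, 0.245, 1.558, -0, 1.339, -0.174], TCP at [155.639, 631.103, 303.89] pointing down, gripper open.
Joint ranges: [-3.13, 3.13], [-1.02, 2.26], [0.13, 2.54], [-0.95, 4.09], [0.21, 2.88], [-2.74, 2.74]. Speed limits (rad/s): [2.57, 2.57, 3.14, 3.14, 3.14, 3.14].

INTERFACE

Orientations are given as a unit quaternion [w, x, y, z].
In Python, from station import ctrl, vision, nets gives the robot as it stands. The module is installed in compiled form; this text tells all that it offers.
- The arm moves only by the shell command python3 -m pendant 'ROWS' [OPENING] [FORCE]. ROWS is JSON, a list of rows, each an object with "delta_pos": the shift along the world's x, y, z in mm, a list of three; "angular": the turn, a rotation vector about the world's x, y, z in rad, a list of three. A call has 1 to 10 rows; each row is the pose to reach, as a shift and turn from the pose commanded when the call began; what a row does not reach only later rows make up. A row lasts 1/12 s, in which the tool goes at most 41.7 mm and 7.16 degrees, less where a joint would pass 70% of its speed; a pose out of reach is approached as far as the arm can. A call with a gripper value outside its range is refused whole. OPENING is the opening, from -1 (shut) to 1 (fully open), so that 0 is half open, set as the call begins (- or left out, the last holds). The fingers move at their own pace and stop on an object; FORCE is the grip in N (left out, the last holds). Time passes only in rows, so rows that repeat a pose let the fingers close. It gives the time, the measured TCP pose, the force and the opening at its end, in the units of the state.
- ctrl.observe(): the state, without advancing time (a new reading comes with each control period).
- vision.camera(name): name is "scene" or "top"; returns a dict with "pixels" (420x560x3 uint8, blue, green, red), "range_z" (420x560 float32, mm along the optical axis (not along the pixel's ray), 0 where there is no reading), "fovy" (degrees; the focal length in pixels is half the picture's height over the tangent of half this angle, whatever the lens; pixels are square), "cx", "cy" (the principal point, pixels), "k1" (the pictures are not rectified: a ray, as slopes to the right and down, at radius r is drawn at 1 + k1 r^2 times it, then the intrinsics apply), "pose" (4x4, takes a point from camera to world coordinates). Camera axes: x right, y down, z forward; pixel columns grow to the right and rows downward; lengths in mm; the calibration is good to about 2 mm. A picture is of the moment at which its call begins.
- ctrl.close_job(): hands the job in, once; it reports no verdict.
Trained networks look in a picture, given as the dict that the camera call returned (one of the last four; its "shot" number tells which), for a name from the list of things; names that differ only in an ending like _2 or _b are one class to them, and where a whole thing is asked for, a point or a joint stands for the part that bears it (a point fixed in the world has none). Each returns a list of dicts, best first, with "p" (0 to 1); they miss things now and then, are a little off and sometimes report something else, mostly with a low value. They report only what shows in the picture. A call takes as long as a camera call. They do not tell look-alikes from the thing itself.
- nets.find_in(picture, query): "position" ([x, y, z] in mm, in the coordinates of the camera as it stood for that picture, good to about 4 mm: the middle of the surface that is visible of it).
- nets.trace(picture, query): "region" (420x560 bool, what is visible of it).
- nets.place_of(picture, query): "position" ([x, y, z] in mm, in the coordinates of the camera as it stood for that picture, good to about 4 mm: a listed point, or the origin of a listed thing).
The state is a dict: "t": time; "joint_pos": joint angles; "qd": joint speeds; "tau": joint torques, N m; "tool_pos": TCP position; "tcp_rot": TCP orientation; "ft_force": force on the tool from outside, world axes, zero at the start; "moment": the same for the moment, N m; "width": finger opening in mm.
Only numpy, scipy, OpenCV 4.12 (cv2) and the standard library are available. Lean on these libraries where they do the work, as an engineer would, in place of code of your own. Each camera call takes 0.05 s, during which the arm holds its last target.

TASK

The chandelier's lamp driver must be opened for wiring. Take the flat screwdriver, put its blade into the slot at the end of the snap-fit terminal cover and lever the cover up until it snaps loose; never pull at the cover with the gripper while it is still clipped on. Then lay the screwdriver down flat on the bench, lift the loose cover off and set it gently down in the parts tray, flat and top side up, leaving the jar, lamp arm and finial where they are.

Things in the scene. Friction and masses are not known exactly. Their poses are not given: they have to be found in the camera images.
- driver: Lamp driver: white plastic box 165 mm long, 60 wide, 39 high, screwed level on a steel U bracket and base plate that cannot move; underside 65 mm, top 104 mm above the bench. Origin: on the bench under the cover's centre; x runs along the driver away from the slot end, z up. Its first 64 mm (x -32 to 32) is the terminal compartment with the snap-fit cover, the rest a closed block flush with it.
- slot (a point): Centre of the mouth of the pry slot in the cover's end face, 96.5 mm above the bench. Its x axis is level and points straight into the slot, z up. Slot 16 mm wide, 7 mm high: from the sill (93 mm above the bench) to the underside of the cover's plate (100 mm). Behind the sill the space under the cover is empty: push the blade in level, about 30 mm (35 at most) from the mouth.
- sill (a point): Middle of the rigid edge to lever over: outer top edge of the box's end wall, 93 mm above the bench, 6.5 mm inside the slot's mouth; axes as the slot's. From there out to the mouth the shaft has 6 mm of free depth below. With the blade in 30 mm and the handle pushed down, the blade meets the plate at about 10 degrees of slope, the cover snaps free at about 15 to 20; at 28 the screwdriver still clears the bench.
- cover: Snap-fit cover: white plastic cap, 64 mm long (its x), 60 wide, 16 high, open below, about 45 g; origin under its centre, z up, x parallel to the slot's x while on. The -x end has the slot: a 16 mm wide notch, seen as a bite 4 mm deep out of that edge. Two sprung tongues inside at the middle of its long sides hold it; freeing it takes about 10 to 20 N at the blade's tip, a few newtons at the handle.
- cover_mid (a point): Centre of the cover, half-way up; clipped on it is 96 mm above the bench, 32 mm from the slot's mouth. When the tongues let go the cover pops up and rests loose on them, about 5 mm higher, nearly level, still round the compartment's walls. Then it lifts straight up; grasp it from above across its straight long sides, 60 mm apart. The skirt's lower edge is 8 mm below this point, the top 8 mm above.
- screwdriver: Flat-blade screwdriver, 180 mm long, about 90 g; origin on its underside below the grip point, x to the tip, z up as it lies. It lies flat on its handle, shaft in the air, so that the blade's flat is level.
- screwdriver_grip (a point): Point on the screwdriver's axis where it is best gripped, 12 mm above the bench as it lies; axes as the screwdriver's. Square black handle 24 x 24 mm, from 50 mm behind this point to 30 mm in front; a 14 mm wide ferrule for 6 mm, then a 7 mm steel shaft; blade 8 mm wide, 2.5 mm thick over the last 12 mm, tip 130 mm in front of this point.
- tray: Shallow aluminium parts tray, fixed to the bench: 190 mm (its x) by 150 mm (its y), 20 mm high, 4 mm walls and floor, origin at the centre of its underside (inner floor 4 mm up).
- finial: Brass finial, 22 mm across and 30 mm high, standing in the tray towards one corner (about 72 mm along +x and 52 mm along -y of the tray); origin under its centre. Bystander.
- jar: Lidded jar of brass nuts standing on one side of the driver, 60 mm across, 82 mm high, origin under its centre. Bystander.
- lamp_arm: S-curved brass chandelier arm, a 16 mm tube (20 mm collars at its ends) 270 mm long (its x) and 110 mm wide, lying flat on the bench on the driver's other side, roughly along it; origin under its middle. Bystander.
There are look-alikes about, which are no part of the job. Of the things that look like the screwdriver, the largest one is meant. Of the things that look like the cover, the larger one is meant.

How it is judged (in metres and radians):
On the way, in this order (a step that is already met when the one before it is completed fails the run):
1. the screwdriver bears on the clipped cover with more than 2 N (contact force between screwdriver and cover above 2 N), for 0.05 s.
2. the cover has snapped loose and stands at least 3.5 mm proud at its middle (z of cover_mid in the frame of slot above 0.003 m), for 0.3 s.
At the end, for the whole second after the job is handed in: The cover lies at rest inside the tray, flat on its floor (within 7 degrees) and top side up, and the screwdriver lies flat and at rest on the bench (x of cover_mid in the frame of tray between -0.062 and 0.062 m and y of cover_mid in the frame of tray between -0.045 and 0.045 m and height (world z) of cover_mid below 0.016 m and angle between cover_mid's own z axis and vertical below 0.12 rad and linear speed of each of cover, screwdriver below 0.02 m/s and height (world z) of screwdriver_grip between 0.005 and 0.02 m and angle between screwdriver_grip's own x axis and vertical between 1.4 and 1.74 rad); the robot touches nothing.
It fails at once if the gripper or arm touches the cover while it is still clipped on (contact force between any of the fingers, the arm and cover above 0.5 N and z of cover_mid in the frame of slot between -0.01 and 0.001 m and horizontal distance between cover_mid and slot between 0.028 and 0.06 m).
It fails at once if a bystander is pushed more than 25 mm or tipped over (distance of any of jar, lamp_arm, finial from where it was at the start of the episode above 0.025 m or angle between any of finial, jar's own z axis and vertical above 0.5 rad).
It fails at once if the cover is flicked off or let fall from more than about 40 mm (horizontal distance between cover_mid and slot above 0.09 m and height (world z) of cover_mid above 0.055 m and contact force between each of the fingers, screwdriver and cover below 0.05 N).
It also fails if it takes over 67 s, if anything falls off the work surface, if the arm or the gripper's body presses on something with over 40 N, if the wrist force passes 120 N, or if a joint passes its speed limit or range.

## Working session

There is one attempt and no reset: what is moved stays moved. The work goes in short steps, Python scripts to look and compute and a shell command to move; the robot and the scene stay as the last step left them, time stands still between calls to the robot, and variables do not carry over. Pictures are saved under pics/ and viewed, and the job is handed in when it is done.

```bash
mkdir -p pics; cat > h.py <<'E'
import numpy as np, cv2
from station import ctrl, vision, nets
def K(c):
    H=c["pixels"].shape[0]; return H/2/np.tan(np.radians(c["fovy"])/2)
def world(c,u,v,z=None,rng=None):
    f=K(c); d=np.array([(u-c["cx"])/f,(v-c["cy"])/f]); s=d.copy()
    for _ in range(20): s=d/(1+c["k1"]*(s@s))
    T=np.array(c["pose"]); ray=T[:3,:3]@np.array([s[0],s[1],1]); o=T[:3,3]
    if z is not None: return o+ray*(z-o[2])/ray[2]
    r=c["range_z"][int(round(v)),int(round(u))] if rng is None else rng
    return o+ray*r
def tow(c,p):
    T=np.array(c["pose"]); return T[:3,:3]@np.array(p)+T[:3,3]
def proj(c,P):
    T=np.array(c["pose"]); q=T[:3,:3].T@(np.array(P)-T[:3,3]); s=q[:2]/q[2]; s=s*(1+c["k1"]*(s@s)); return s*K(c)+np.array([c["cx"],c["cy"]])
E
python3 - <<'E'
from h import *
print(ctrl.observe())
for n in ("scene","top"):
    c=vision.camera(n); cv2.imwrite(f"pics/{n}0.png",c["pixels"]); print(n,c["fovy"],c["k1"],np.round(c["pose"],3).tolist())
    for q in ("driver","slot","sill","cover","cover_mid","screwdriver","screwdriver_grip","tray","finial","jar","lamp_arm"):
        for r in nets.place_of(c,q): 
            w=tow(c,r["position"]); print(q,round(r["p"],2),w.round(1),proj(c,w).round())
E
```

```text
{'t': 0.0, 'joint_pos': array([ 1.15489486e+00,  2.45824226e-01,  1.55899393e+00,  1.37506717e-05,
        1.33869669e+00, -1.74082012e-01]), 'qd': array([-0.00237662, -0.00039951,  0.00104209, -0.00062815, -0.00074461,
        0.00106505]), 'tau': array([ 2.30277205e-03, -4.29496908e+01, -3.26133370e+01,  5.81468910e-06,
        5.26029602e-03, -7.67935603e-06]), 'tool_pos': array([155.46746061, 630.7113748 , 302.78448979]), 'tcp_rot': array([-0.7012951 ,  0.70259283, -0.08549111,  0.0850869 ]), 'ft_force': array([ 0.18423017, -0.01038928, -0.16041392]), 'moment': array([ 0.03751496,  0.06819701, -0.00235861]), 'width': 85.54082788889743}
scene 52.42580074769392 -0.10801035161414521 [[0.808, 0.458, -0.371, 883.267], [0.589, -0.611, 0.529, -568.722], [0.016, -0.646, -0.764, 784.688], [0.0, 0.0, 0.0, 1.0]]
driver 0.84 [541.5 162.7  -2.8] [341. 174.]
slot 0.57 [542.4 128.9  95. ] [339. 153.]
sill 0.95 [538.4 135.6  92.1] [339. 152.]
cover 0.75 [ 6.28e+02  4.20e+00 -3.00e-01] [338. 227.]
cover 0.64 [535.  161.   90.8] [343. 146.]
cover_mid 0.78 [535.8 161.1  96. ] [343. 145.]
cover_mid 
[... 950 characters left out ...]
2.6] [249. 158.]
cover 0.65 [540.4 166.4  93.3] [169. 193.]
cover_mid 0.85 [537.8 159.9  93. ] [172. 194.]
cover_mid 0.54 [621.9   7.6   3.4] [250. 161.]
screwdriver 0.91 [347.4  51.5  -0.9] [229. 283.]
screwdriver 0.89 [ 304.8 -247.1    2.4] [362. 304.]
screwdriver_grip 0.93 [481.7 -73.7  12.5] [285. 223.]
screwdriver_grip 0.79 [345.4  51.9  11.5] [228. 284.]
screwdriver_grip 0.72 [ 307.4 -250.6   13.5] [364. 303.]
tray 0.85 [ 542.7 -302.6   -1. ] [387. 198.]
finial 0.62 [ 624.5 -350.6    4.4] [408. 161.]
finial 0.25 [544.6 130.8 100. ] [185. 191.]
jar 0.79 [405.7 197.7  -4.9] [165. 256.]
lamp_arm 0.73 [541.5 163.1   2.7] [181. 196.]
lamp_arm 0.71 [6.731e+02 2.163e+02 6.000e-01] [159. 139.]
```

View pics/scene0.png

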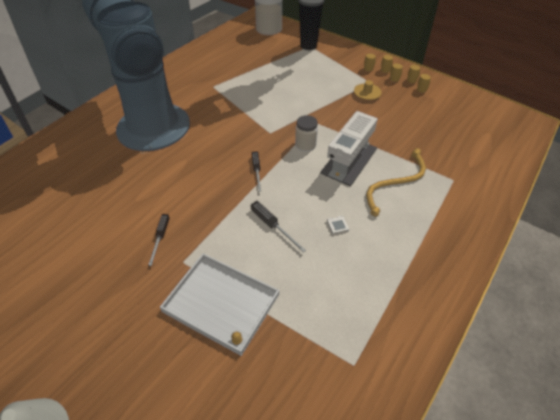

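View pics/top0.png

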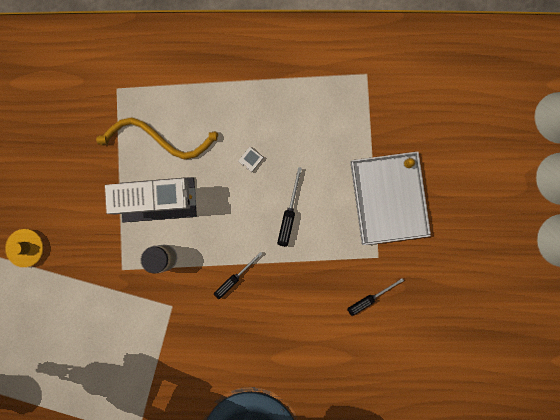

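Top picture: three screwdrivers, A at (290,207), B at (240,275) and C at (375,297). A is the longest. Two covers: one on the driver at (172,194), and a small one lying on the bench at (251,159). The one on the driver is larger. The tray is at (390,198), finial (409,162), jar (155,258) and lamp arm (158,139). Next I confirm with a crop and measure.

```bash
python3 - <<'E'
from h import *
from scipy.spatial.transform import Rotation as R
c=vision.camera("top"); im=c["pixels"]
cv2.imwrite("pics/cropA.png",cv2.resize(im[130:310,90:330],None,fx=3.2,fy=3.2,interpolation=cv2.INTER_CUBIC))
# world xyz maps
f=K(c);H,W=im.shape[:2];u,v=np.meshgrid(np.arange(W),np.arange(H))
d=np.stack([(u-c["cx"])/f,(v-c["cy"])/f],-1);s=d.copy()
for _ in range(15): s=d/(1+c["k1"]*(s**2).sum(-1,keepdims=True))
ray=np.concatenate([s,np.ones((H,W,1))],-1); T=np.array(c["pose"])
X=(ray*c["range_z"][...,None])@T[:3,:3].T+T[:3,3]
# driver top
m=(X[...,2]>95)&(X[...,2]<112)&(X[...,0]>450)&(X[...,0]<640)&(X[...,1]>80)
n,l,st,_=cv2.connectedComponentsWithStats(m.astype(np.uint8)); k=1+st[1:,4].argmax(); P=X[l==k]
print("drv n",len(P),"z",np.median(P[:,2]))
r=cv2.minAreaRect(P[:,:2].astype(np.float32)); print(r, cv2.boxPoints(r).round(1).tolist())
# jar
m=(X[...,2]>72)&(X[...,2]<92)&(abs(X[...,0]-405)<50)&(abs(X[...,1]-198)<50); print("jar",X[m].mean(0).round(1),m.sum())
for q in ("screwdriver",):
    for g in nets.trace(c,q):
        mk=g["region"]; P=X[mk]; P=np.array([world(c,a,b,z=12) for b,a in np.argwhere(mk)])[:,:2]
        mu=P.mean(0); w,V=np.linalg.eigh(np.cov(P.T)); a=V[:,1]; t=(P-mu)@a; print(round(g["p"],2),mk.sum(),mu.round(1),a.round(3),"len",np.ptp(t).round(1),(mu+a*t.min()).round(1),(mu+a*t.max()).round(1))
        z=X[mk][:,2]; print(np.percentile(z,[5,50,95]).round(1))
q=ctrl.observe(); Rm=R.from_quat(np.array(q["tcp_rot"])[[1,2,3,0]]).as_matrix(); print(Rm.round(3))
E
```

```text
drv n 2340 z 104.43230432544806
((533.875732421875, 213.42813110351562), (60.36033630371094, 165.87403869628906), 5.099972724914551) [[496.3999938964844, 293.3999938964844], [511.20001220703125, 128.10000610351562], [571.2999877929688, 133.5], [556.5999755859375, 298.70001220703125]]
jar [402.6 198.3  82.1] 590
0.73 829 [400.2 208.8] [-0.241  0.97 ] len 82.8 [410.2 168.5] [390.2 248.9]
[18.6 81.3 84.6]
0.63 547 [496.9 -80.9] [-0.977  0.214] len 179.0 [ 608.3 -105.2] [433.4 -67. ]
[11.6 22.5 27.1]
0.63 289 [344.9  51.4] [-0.694  0.72 ] len 91.2 [381.3  13.6] [318.1  79.2]
[ 1.9 18.1 21.4]
0.55 350 [ 312.6 -257.7] [-0.53   0.848] len 139.2 [ 360.6 -334.4] [ 286.8 -216.4]
[ 9.8 17.7 21.9]
[[ 0.971 -0.     0.239]
 [-0.239  0.     0.971]
 [-0.    -1.     0.   ]]
```

View pics/cropA.png

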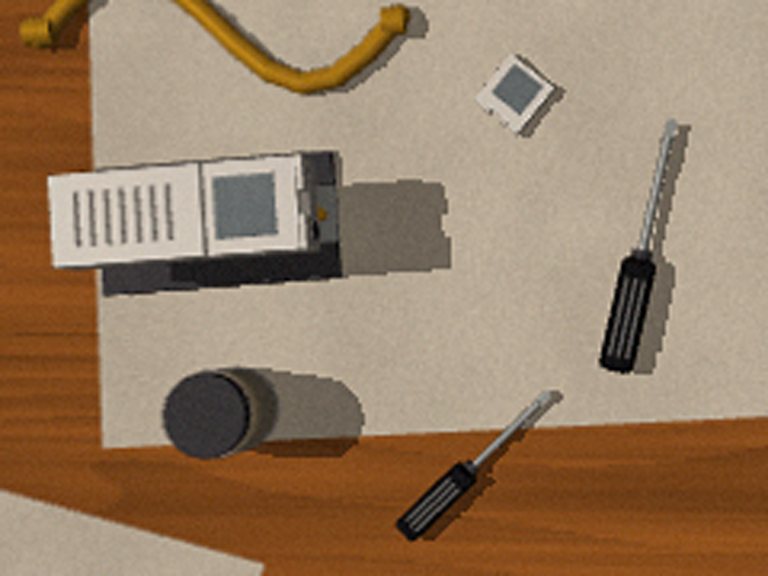

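Confirmed by the crop: A is 179 mm long, with B and C at about 91 and 139 mm. The cover on the driver measures about 60 mm wide, and the loose look-alike is clearly smaller. The driver axis is (-0.089, 0.996) with the slot mouth near (541,131). Screwdriver A's grip is near (481.5,-76.5), tip direction -12.3°. I take it with the half turn so the last joint stays in range.

```bash
python3 -m pendant '[{"delta_pos":[163,-353,0],"angular":[0,0,-1.2]},{"delta_pos":[163,-353,0],"angular":[0,0,-1.2]},{"delta_pos":[163,-353,0],"angular":[0,0,-1.2]},{"delta_pos":[163,-353,0],"angular":[0,0,-1.2]},{"delta_pos":[163,-353,0],"angular":[0,0,-1.2]},{"delta_pos":[163,-353,0],"angular":[0,0,-1.2]},{"delta_pos":[163,-353,0],"angular":[0,0,-1.2]},{"delta_pos":[163,-353,0],"angular":[0,0,-1.2]},{"delta_pos":[163,-353,0],"angular":[0,0,-1.2]},{"delta_pos":[163,-353,0],"angular":[0,0,-1.2]}]' 1
python3 - <<'E'
from h import *
from scipy.spatial.transform import Rotation as R
q=ctrl.observe(); print(q["t"],q["joint_pos"].round(3),q["tool_pos"].round(1));Rm=R.from_quat(np.array(q["tcp_rot"])[[1,2,3,0]]).as_matrix(); print(Rm.round(3), np.degrees(np.arctan2(Rm[1,0],Rm[0,0])))
E
```

```text
t: 2.13
tool_pos: [319.9, 274.8, 304.1]
tcp_rot: [0.529, -0.529, 0.469, -0.47]
ft_force: [-0.7, 1.0, -0.1]
width: 85.4
2.1333 [ 4.400e-01 -3.290e-01  2.113e+00 -1.000e-03  1.357e+00  3.210e-01] [319.9 274.8 304.1]
[[ 0.119  0.001  0.993]
 [-0.993 -0.001  0.119]
 [ 0.001 -1.     0.001]] -83.14851659177475
```

```bash
python3 -m pendant '[{"delta_pos":[161.6,-351.3,-60],"angular":[0,0,-1.2]},{"delta_pos":[161.6,-351.3,-60],"angular":[0,0,-1.2]},{"delta_pos":[161.6,-351.3,-60],"angular":[0,0,-1.2]},{"delta_pos":[161.6,-351.3,-60],"angular":[0,0,-1.2]},{"delta_pos":[161.6,-351.3,-60],"angular":[0,0,-1.2]},{"delta_pos":[161.6,-351.3,-60],"angular":[0,0,-1.2]},{"delta_pos":[161.6,-351.3,-60],"angular":[0,0,-1.2]},{"delta_pos":[161.6,-351.3,-60],"angular":[0,0,-1.2]},{"delta_pos":[161.6,-351.3,-60],"angular":[0,0,-1.2]},{"delta_pos":[161.6,-351.3,-60],"angular":[0,0,-1.2]}]' 1
python3 -m pendant '[{"delta_pos":[0,0,-60],"angular":[0,0,-0.7]},{"delta_pos":[0,0,-60],"angular":[0,0,-0.7]},{"delta_pos":[0,0,-60],"angular":[0,0,-0.7]},{"delta_pos":[0,0,-60],"angular":[0,0,-0.7]},{"delta_pos":[0,0,-60],"angular":[0,0,-0.7]},{"delta_pos":[0,0,-60],"angular":[0,0,-0.7]},{"delta_pos":[0,0,-60],"angular":[0,0,-0.7]},{"delta_pos":[0,0,-60],"angular":[0,0,-0.7]}]' 1
cat >> h.py <<'E'
from scipy.spatial.transform import Rotation as R
def st():
    q=ctrl.observe(); Rm=R.from_quat(np.array(q["tcp_rot"])[[1,2,3,0]]).as_matrix()
    print("t",round(q["t"],2),"q",q["joint_pos"].round(3),"tcp",q["tool_pos"].round(1),"yaw",np.degrees(np.arctan2(Rm[1,0],Rm[0,0])).round(2),"x",Rm[:,0].round(3),"y",Rm[:,1].round(3),"F",q["ft_force"].round(1),"w",round(q["width"],1)); return q,Rm
E
python3 - <<'E'
from h import *
st()
c=vision.camera("top"); cv2.imwrite("pics/t1.png",cv2.resize(c["pixels"][120:320,150:400],None,fx=3,fy=3))
c=vision.camera("scene"); cv2.imwrite("pics/s1.png",cv2.resize(c["pixels"][100:310,150:430],None,fx=2.8,fy=2.8))
E
```

```text
t: 2.97
tool_pos: [481.4, -77.3, 243.6]
tcp_rot: [-0.172, 0.172, -0.686, 0.686]
ft_force: [-0.6, 0.1, 0.7]
width: 85.6
t: 3.63
tool_pos: [480.3, -73.2, 184.0]
tcp_rot: [0.07, -0.07, -0.704, 0.704]
ft_force: [-0.1, -0.0, 0.6]
width: 85.3
t 3.63 q [-0.385  0.007  2.057 -0.     1.077  1.384] tcp [480.3 -73.2 184. ] yaw 168.65 x [-0.98   0.197 -0.   ] y [ 0. -0. -1.] F [-0.1 -0.   0.6] w 85.3
```

View pics/s1.png

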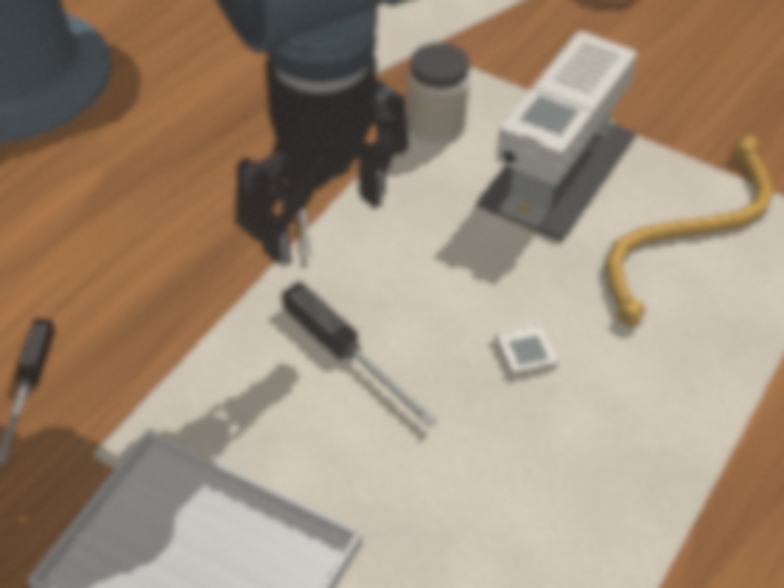

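The gripper stands over screwdriver A: scene crop, handle at (320,320), shaft to (430,420). Descending.

```bash
python3 -m pendant '[{"delta_pos":[1,-3,-30],"angular":[0,0,-0.016]},{"delta_pos":[1,-3,-60],"angular":[0,0,-0.016]},{"delta_pos":[1,-3,-85],"angular":[0,0,-0.016]},{"delta_pos":[1,-3,-100],"angular":[0,0,-0.016]},{"delta_pos":[1,-3,-107],"angular":[0,0,-0.016]},{"delta_pos":[1,-3,-107],"angular":[0,0,-0.016]},{"delta_pos":[1,-3,-107],"angular":[0,0,-0.016]}]' 1
python3 - <<'E'
from h import *
st()
c=vision.camera("scene"); cv2.imwrite("pics/s2.png",cv2.resize(c["pixels"][140:280,190:370],None,fx=4,fy=4))
E
```

```text
t: 4.32
tool_pos: [481.7, -76.4, 77.4]
tcp_rot: [0.076, -0.076, -0.703, 0.703]
ft_force: [1.1, -0.3, -0.1]
width: 85.6
t 4.32 q [-0.39   0.216  2.074 -0.     0.851  1.396] tcp [481.7 -76.4  77.4] yaw 167.64 x [-0.977  0.214 -0.001] y [ 0.001 -0.    -1.   ] F [ 1.1 -0.3 -0.1] w 85.6
```

View pics/s2.png

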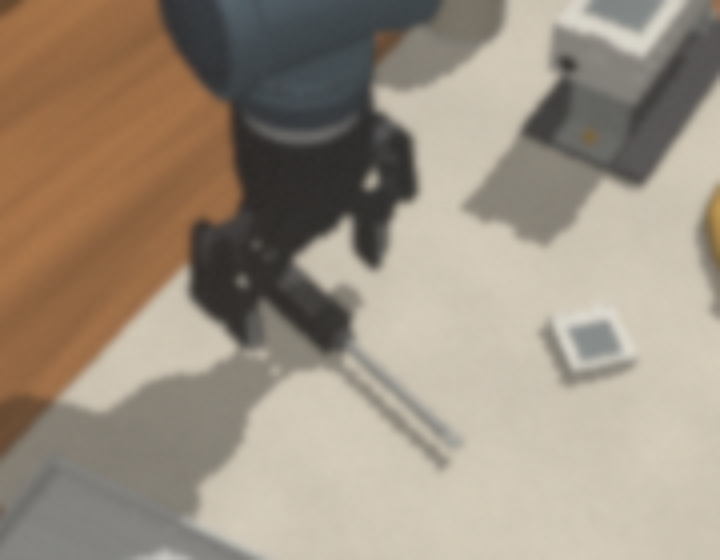

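The fingers straddle the handle, which lies between them at (310,305). Closing.

```bash
python3 -m pendant '[{"delta_pos":[0,0,0],"angular":[0,0,0]},{"delta_pos":[0,0,0],"angular":[0,0,0]},{"delta_pos":[0,0,0],"angular":[0,0,0]},{"delta_pos":[0,0,0],"angular":[0,0,0]},{"delta_pos":[0,0,0],"angular":[0,0,0]},{"delta_pos":[0,0,0],"angular":[0,0,0]},{"delta_pos":[0,0,0],"angular":[0,0,0]},{"delta_pos":[0,0,0],"angular":[0,0,0]}]' -1 100
python3 -m pendant '[{"delta_pos":[0,0,10],"angular":[0,0,0]},{"delta_pos":[0,0,30],"angular":[0,0,0]},{"delta_pos":[0,0,60],"angular":[0,0,0]},{"delta_pos":[0,0,90],"angular":[0,0,0]},{"delta_pos":[0,0,113],"angular":[0,0,0]},{"delta_pos":[0,0,113],"angular":[0,0,0]},{"delta_pos":[0,0,113],"angular":[0,0,0]}]'
python3 - <<'E'
from h import *
st()
c=vision.camera("scene"); cv2.imwrite("pics/s3.png",cv2.resize(c["pixels"][110:280,190:370],None,fx=4,fy=3.5))
E
```

```text
t: 5.03
tool_pos: [481.7, -76.4, 77.6]
tcp_rot: [0.076, -0.077, -0.703, 0.703]
ft_force: [-1.2, 0.5, 6.7]
width: 21.8
t: 5.62
tool_pos: [481.8, -76.4, 191.4]
tcp_rot: [0.075, -0.077, -0.703, 0.703]
ft_force: [-0.6, 0.1, -1.4]
width: 21.5
t 5.62 q [-3.900e-01 -2.000e-03  2.050e+00 -0.000e+00  1.090e+00  1.397e+00] tcp [481.8 -76.4 191.4] yaw 167.62 x [-0.977  0.214 -0.003] y [ 0.003 -0.001 -1.   ] F [-0.6  0.1 -1.4] w 21.5
```

View pics/s3.png

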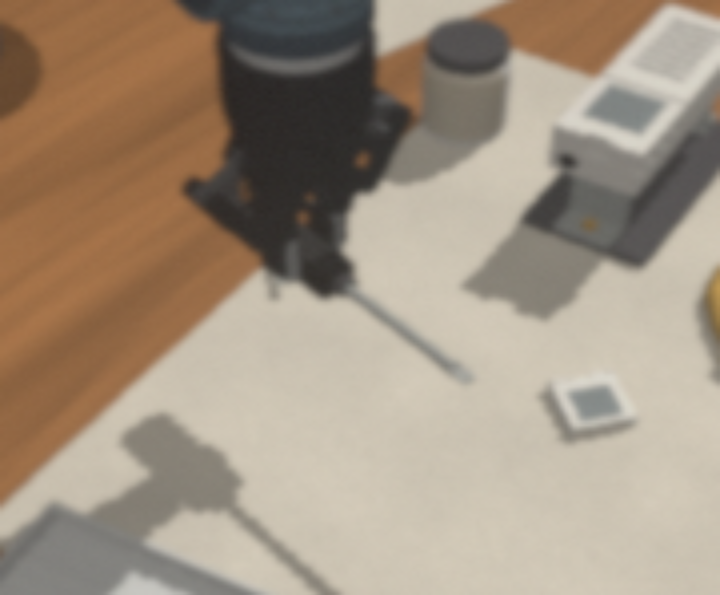

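Grasp holds: shaft level from (345,290) to tip (465,378) in the crop. Turning towards the slot at height.

```bash
python3 -m pendant '[{"delta_pos":[40,0,0],"angular":[0,0,0.1]},{"delta_pos":[40,0,0],"angular":[0,0,0.22]},{"delta_pos":[60,5,0],"angular":[0,0,0.34]},{"delta_pos":[73,10,0],"angular":[0,0,0.46]},{"delta_pos":[73,20,0],"angular":[0,0,0.58]},{"delta_pos":[73,30,0],"angular":[0,0,0.7]},{"delta_pos":[73,40,0],"angular":[0,0,0.82]},{"delta_pos":[73,53,0],"angular":[0,0,0.94]},{"delta_pos":[73,53,0],"angular":[0,0,0.94]}]'
python3 -m pendant '[{"delta_pos":[0,0,0],"angular":[0,0,0.1]},{"delta_pos":[0,0,0],"angular":[0,0,0.22]},{"delta_pos":[0,0,0],"angular":[0,0,0.34]},{"delta_pos":[0,0,0],"angular":[0,0,0.46]},{"delta_pos":[0,0,0],"angular":[0,0,0.58]},{"delta_pos":[0,0,0],"angular":[0,0,0.7]},{"delta_pos":[0,0,0],"angular":[0,0,0.82]},{"delta_pos":[0,0,0],"angular":[0,0,0.936]},{"delta_pos":[0,0,0],"angular":[0,0,0.936]}]'
python3 - <<'E'
from h import *
st()
E
```

```text
t: 6.42
tool_pos: [552.7, -21.4, 187.3]
tcp_rot: [0.25, -0.253, 0.662, -0.66]
ft_force: [0.3, 1.0, -1.5]
width: 21.8
t: 7.17
tool_pos: [553.4, -23.6, 188.3]
tcp_rot: [-0.521, 0.522, -0.478, 0.477]
ft_force: [-0.2, -0.3, -0.7]
width: 21.8
t 7.17 q [-0.247  0.16   1.884 -0.     1.101 -0.335] tcp [553.4 -23.6 188.3] yaw -84.98 x [ 0.088 -0.996 -0.001] y [-0.003  0.    -1.   ] F [-0.2 -0.3 -0.7] w 21.8
```

```bash
python3 -m pendant '[{"delta_pos":[1.5,0,-15],"angular":[0,0,0]},{"delta_pos":[1.5,0,-26],"angular":[0,0,0]},{"delta_pos":[1.5,0,-26],"angular":[0,0,0]},{"delta_pos":[1.5,0,-26],"angular":[0,0,0]}]'
python3 - <<'E'
from h import *
q,Rm=st()
for n,b in (("top",(150,250,150,290)),("scene",(100,220,250,390))):
    c=vision.camera(n); np.savez(f"pics/{n}.npz",**{k:c[k] for k in c})
    cv2.imwrite(f"pics/{n}4.png",cv2.resize(c["pixels"][b[0]:b[1],b[2]:b[3]],None,fx=5.5,fy=5,interpolation=cv2.INTER_CUBIC))
    g=q["tool_pos"]+65.5*Rm[:,1]; print(n,"pred grip",proj(c,g).round(1),"pred tip",proj(c,g-130*Rm[:,0]).round(1), (g-130*Rm[:,0]).round(1),"slot",proj(c,[541.2,131.2,96.5]).round(1))
E
```

```text
t: 7.5
tool_pos: [554.7, -23.2, 162.3]
tcp_rot: [-0.521, 0.522, -0.479, 0.477]
ft_force: [0.0, 0.5, -0.0]
width: 22.0
t 7.5 q [-0.246  0.202  1.891 -0.     1.053 -0.333] tcp [554.7 -23.2 162.3] yaw -85.03 x [ 0.087 -0.996 -0.001] y [-0.003  0.001 -1.   ] F [ 0.   0.5 -0. ] w 22.0
top pred grip [260.4 186.9] pred tip [197.3 191.8] [543.3 106.4  97. ] slot [185.3 192.7]
scene pred grip [307.3 192.2] pred tip [334.1 157.9] [543.3 106.4  97. ] slot [338.8 152.1]
```

View pics/top4.png

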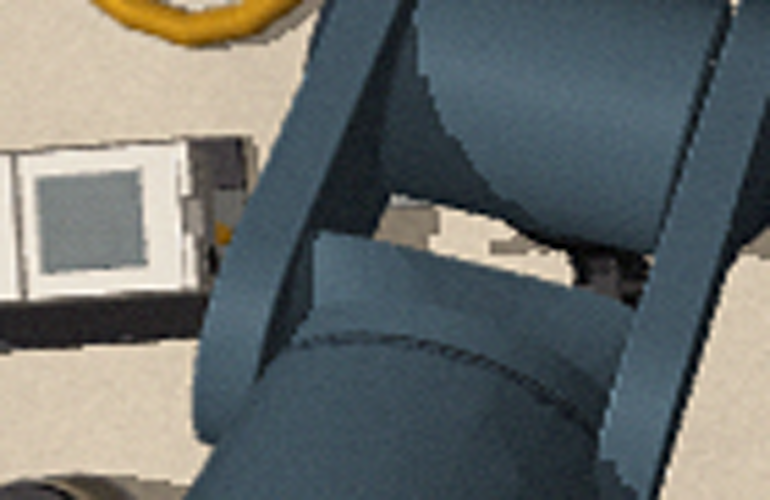

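View pics/scene4.png

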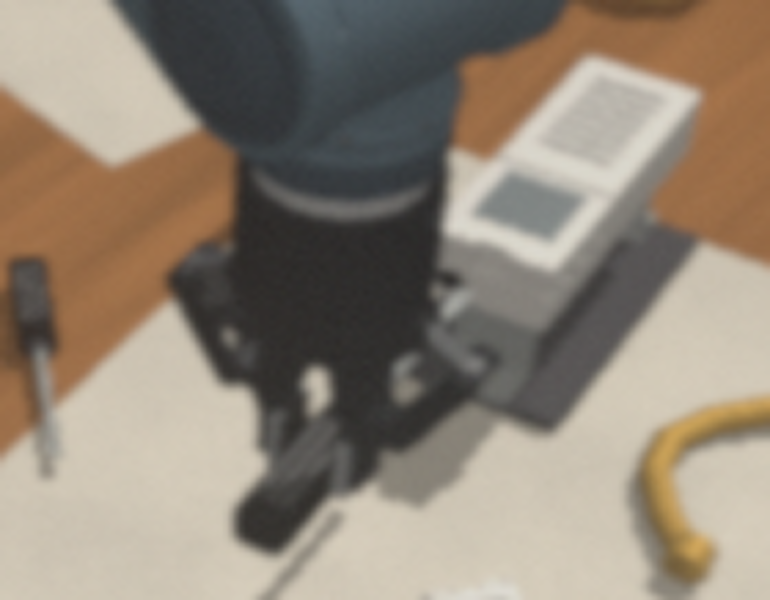

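```bash
python3 - <<'E'
from h import *
for n,o,b in (("scene0","z1",(105,195,315,395)),("scene4x","z2",None)):
    if b is None: c=np.load("pics/scene.npz"); im=c["pixels"]; b=(105,195,315,395)
    else: im=cv2.imread(f"pics/{n}.png")
    cv2.imwrite(f"pics/{o}.png",cv2.resize(im[b[0]:b[1],b[2]:b[3]],None,fx=6.5,fy=6.5,interpolation=cv2.INTER_CUBIC))
im=cv2.imread("pics/top0.png");cv2.imwrite("pics/z3.png",cv2.resize(im[165:230,95:205],None,fx=7,fy=7,interpolation=cv2.INTER_CUBIC))
a=cv2.imread("pics/z1.png");d=cv2.imread("pics/z2.png");cv2.imwrite("pics/z12.png",cv2.resize(np.hstack([a,d]),None,fx=.76,fy=.76))
E
```

```text
(no output)
```

View pics/z12.png

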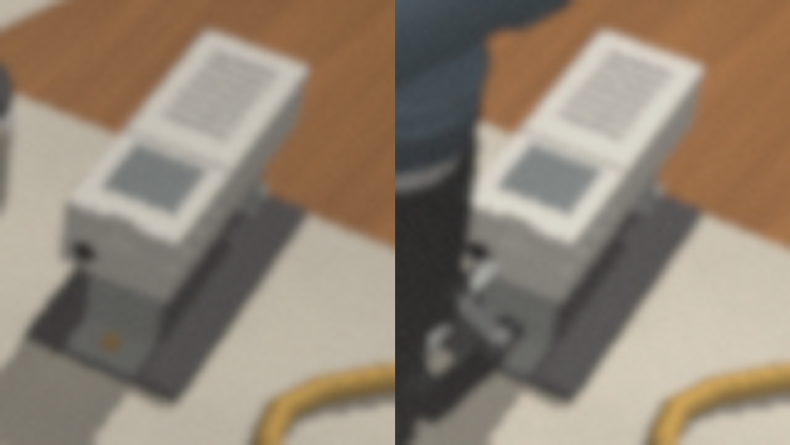

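View pics/z3.png

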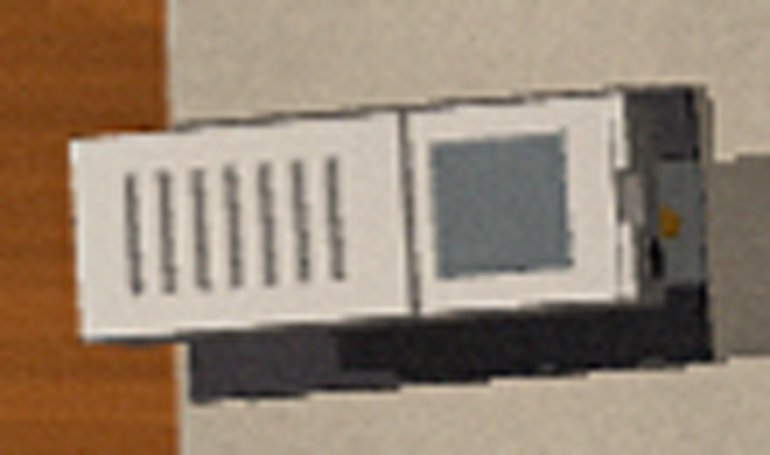

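```bash
python3 - <<'E'
from h import *
c=dict(np.load("pics/scene.npz")); im=c["pixels"].copy()
b=(140,175,315,365); k=16
z=cv2.resize(im[b[0]:b[1],b[2]:b[3]],None,fx=k,fy=k,interpolation=cv2.INTER_NEAREST)
def m(P,col):
    p=(proj(c,P)-[b[2],b[0]]+.5)*k; cv2.circle(z,tuple(int(x) for x in p),4,col,-1)
d=np.array([-.088,.996,0]);n=np.array([.996,.088,0]);S=np.array([541.2,131.2,0])
for s in(-8,8):
    for zz in (93,100,104): m(S+n*s+[0,0,zz],(0,0,255))
for s in(-30,30): m(S+n*s+[0,0,104],(0,255,0))
T=np.array([543.3,106.4,97.])
for s in(-4,4): m(T+n*s,(255,0,255))
for s in(-4,4): m(T+n*s-12*d,(255,255,0))
cv2.imwrite("pics/z5.png",z)
ct=dict(np.load("pics/top.npz")); print(world(ct,184.7,193.1,z=104), world(c,340.9,149.9,z=102))
E
```

```text
[539.71668761 130.76113943 104.        ] [543.79474077 135.49364669 102.        ]
```

View pics/z5.png

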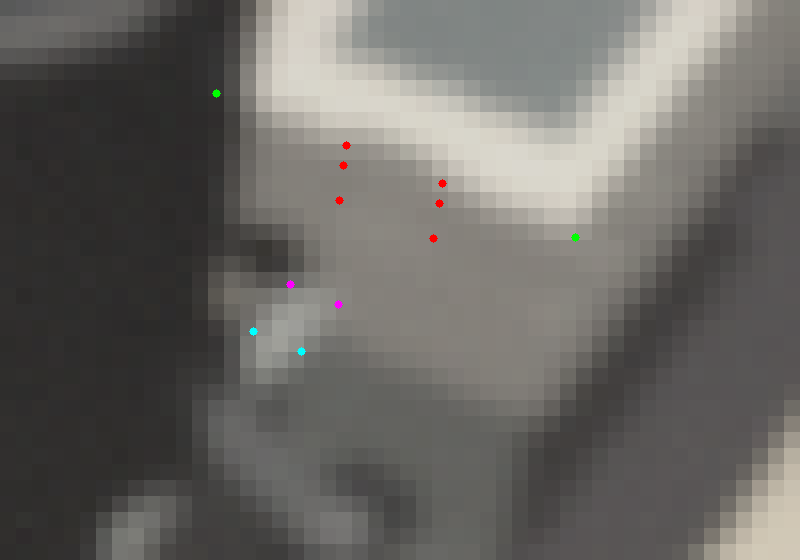

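```bash
python3 - <<'E'
from h import *
c=dict(np.load("pics/scene.npz"));ct=dict(np.load("pics/top.npz"))
def cloud(c):
    H,W=420,560;f=K(c);u,v=np.meshgrid(np.arange(W),np.arange(H));d=np.stack([(u-c["cx"])/f,(v-c["cy"])/f],-1);s=d.copy()
    for _ in range(15): s=d/(1+c["k1"]*(s**2).sum(-1,keepdims=True))
    T=np.array(c["pose"]);return (np.concatenate([s,np.ones((H,W,1))],-1)*c["range_z"][...,None])@T[:3,:3].T+T[:3,3]
X=cloud(c);Y=cloud(ct)
for n,Z in(("scene",X),("top",Y)):
    m=(abs(Z[...,2]-104)<8)&(abs(Z[...,0]-535)<25)&(Z[...,1]>145)&(Z[...,1]<280); print(n,"top z",np.median(Z[m][:,2]),m.sum())
    m=(abs(Z[...,2])<6)&(abs(Z[...,0]-620)<40)&(abs(Z[...,1]-90)<30); print("bench",np.median(Z[m][:,2]),m.sum())
    m=(abs(Z[...,2]-104)<4)&(abs(Z[...,0]-535)<60)&(Z[...,1]>100)&(Z[...,1]<320); r=cv2.minAreaRect(Z[m][:,:2].astype(np.float32)); print(cv2.boxPoints(r).round(1).tolist())
print("tip patch z (rows 157..163, cols 329..337)");print(X[155:164,328:339,2].round(0).astype(int));print(X[155:164,328:339,1].round(0).astype(int));print(X[155:164,328:339,0].round(0).astype(int))
E
```

```text
scene top z 104.7102920272053 682
bench 0.6953672874971062 568
[[495.70001220703125, 292.6000061035156], [514.5999755859375, 97.4000015258789], [575.7000122070312, 103.30000305175781], [556.7999877929688, 298.5]]
top top z 104.51680934736618 1590
bench 1.1453327257309525 110
[[496.70001220703125, 292.70001220703125], [511.29998779296875, 128.10000610351562], [571.4000244140625, 133.5], [556.7999877929688, 298.0]]
tip patch z (rows 157..163, cols 329..337)
[[224  75  76  78  79  81  81  82  83  85  86]
 [222  74  73  75  76  77  75  79  81  81  82]
 [217  69  72  70  75  99  75  77  78  80  81]
 [215   2  66  68  98  99  96  99  75  75  78]
 [211  -2   6   8  99 101  99 101  72  73  74]
 [208 207   5 101  99 101  99  70  65  68  72]
 [207 207 101 102 101  99  44  44  44  66  70]
 [200 204 101 104  99  97  38  42  38  44  46]
 [199 203 201  98  97  35  37  39  39  40  42]]
[[-18 129 130 129 130 130 131 132 132 132 131]
 [-19 127 130 129 130 130 133 131 131 133 132]
 [-16 129 128 131 128 105 131 130 131 130 130]
 [-17 191 130 130 102 102 107 105 130 132 131]
 [-15 192 185 185  99  98 101 101 130 131 132]
 [-15 -13 183  92  96  95  98 128 134 133 131]
 [-16 -16  88  88  90  94 149 150 151 132 130]
 [-12 -15  84  83  89  93 152 149 154 150 149]
 [-13 -16 -13  86  89 149 149 149 150 151 151]]
[[592 517 519 522 524 528 530 532 535 537 540]
 [593 518 520 523 525 527 529 532 535 537 540]
 [591 518 521 522 526 541 530 533 536 539 541]
 [592 485 520 523 540 542 543 546 536 538 542]
 [591 486 492 495 542 545 546 549 537 539 541]
 [592 593 494 543 544 547 548 536 535 539 542]
 [593 594 543 545 547 548 523 525 527 539 543]
 [591 594 545 548 548 549 522 526 526 531 534]
 [592 595 596 547 548 520 523 526 528 531 534]]
```

Depth agrees: the blade tip is at about (543.5,106.5), blade centre z≈97.2, and in line with the slot. Pushing in level with force checks.

```bash
python3 -m pendant '[{"delta_pos":[-0.9,10,-0.4],"angular":[0,0,0]},{"delta_pos":[-1.8,20,-0.4],"angular":[0,0,0]},{"delta_pos":[-2.6,30,-0.4],"angular":[0,0,0]},{"delta_pos":[-3.1,35,-0.4],"angular":[0,0,0]},{"delta_pos":[-3.1,35,-0.4],"angular":[0,0,0]}]'
```

```text
t: 8.02
tool_pos: [552.4, 13.4, 163.6]
tcp_rot: [0.522, -0.522, 0.477, -0.477]
ft_force: [0.4, -0.4, -0.6]
width: 21.3
```

```bash
python3 -m pendant '[{"delta_pos":[0,0,0],"angular":[0,0,0]},{"delta_pos":[0,0,0],"angular":[0,0,0]}]'
python3 - <<'E'
from h import *
st()
E
```

```text
t: 8.18
tool_pos: [552.7, 11.8, 163.6]
tcp_rot: [0.522, -0.522, 0.477, -0.477]
ft_force: [-0.4, -1.0, -0.9]
width: 22.2
t 8.18 q [-0.184  0.193  1.898 -0.     1.05  -0.273] tcp [552.7  11.8 163.6] yaw -84.89 x [ 0.089 -0.996  0.   ] y [ 0. -0. -1.] F [-0.4 -1.  -0.9] w 22.2
```

```bash
python3 -m pendant '[{"delta_pos":[0,0,-1.5],"angular":[0,0,0]},{"delta_pos":[0,0,-1.5],"angular":[0,0,0]},{"delta_pos":[0,0,-1.5],"angular":[0,0,0]}]'
python3 -m pendant '[{"delta_pos":[-0.7,7,0],"angular":[0,0,0]},{"delta_pos":[-1.3,14,0],"angular":[0,0,0]},{"delta_pos":[-1.8,20,0],"angular":[0,0,0]},{"delta_pos":[-1.8,20,0],"angular":[0,0,0]},{"delta_pos":[-1.8,20,0],"angular":[0,0,0]}]'
python3 - <<'E'
from h import *
q,Rm=st(); g=q["tool_pos"]+65.5*Rm[:,1]; print(g-130*Rm[:,0])
c=vision.camera("scene"); b=(120,190,290,380); cv2.imwrite("pics/s6.png",cv2.resize(c["pixels"][b[0]:b[1],b[2]:b[3]],None,fx=8,fy=8,interpolation=cv2.INTER_CUBIC))
E
```

```text
t: 8.43
tool_pos: [552.6, 11.5, 161.8]
tcp_rot: [-0.522, 0.522, -0.477, 0.477]
ft_force: [-0.6, -0.2, -1.7]
width: 21.6
t: 8.85
tool_pos: [550.8, 32.5, 162.0]
tcp_rot: [0.522, -0.522, 0.477, -0.477]
ft_force: [-0.6, -0.9, -0.2]
width: 21.6
t 8.85 q [-0.147  0.193  1.901  0.     1.047 -0.237] tcp [550.8  32.5 162. ] yaw -84.84 x [ 0.09  -0.996 -0.   ] y [ 0.  0. -1.] F [-0.6 -0.9 -0.2] w 21.6
[539.078389   161.9497078   96.54118711]
```

View pics/s6.png

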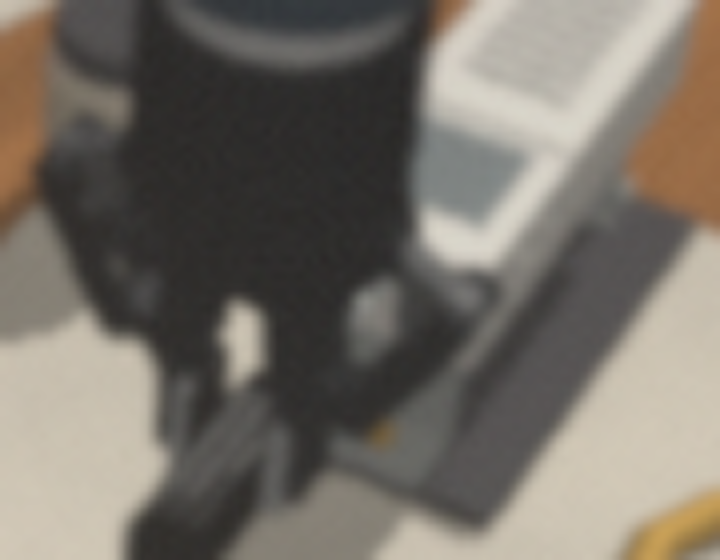

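The blade is about 31 mm in with no contact force. The gripper hides the slot in the picture, but the cover is untouched. Levering about the sill, in steps.

```bash
python3 -m pendant '[{"delta_pos":[0.25,-2.8,-4.7],"angular":[0.0435,0.0039,0]},{"delta_pos":[0.5,-5.6,-9.5],"angular":[0.087,0.0078,0]},{"delta_pos":[0.7,-8.1,-14.4],"angular":[0.1304,0.0118,0]},{"delta_pos":[0.9,-10.4,-19.4],"angular":[0.1738,0.0157,0]},{"delta_pos":[0.9,-10.4,-19.4],"angular":[0.1738,0.0157,0]},{"delta_pos":[0.9,-10.4,-19.4],"angular":[0.1738,0.0157,0]}]' - 120
python3 - <<'E'
from h import *
q,Rm=st(); g=q["tool_pos"]+65.5*Rm[:,1]; print(g-130*Rm[:,0],q["moment"])
E
```

```text
t: 9.4
tool_pos: [551.7, 20.7, 142.4]
tcp_rot: [0.561, -0.479, 0.521, -0.43]
ft_force: [-0.1, -2.8, -1.1]
width: 21.1
t 9.4 q [-0.223  0.236  1.9    0.188  1.068 -0.407] tcp [551.7  20.7 142.4] yaw -84.94 x [ 0.087 -0.981 -0.172] y [-0.016  0.171 -0.985] F [-0.1 -2.8 -1.1] w 21.1
[539.29154955 159.45700248 100.20646201] [-0.50712916  0.07216984  0.10922137]
```

```bash
python3 -m pendant '[{"delta_pos":[0.1,-1,-2.6],"angular":[0.0217,0.002,0]},{"delta_pos":[0.2,-2,-5.2],"angular":[0.0435,0.0039,0]},{"delta_pos":[0.3,-3,-7.8],"angular":[0.0652,0.0059,0]},{"delta_pos":[0.35,-3.9,-10.3],"angular":[0.087,0.0078,0]},{"delta_pos":[0.35,-3.9,-10.3],"angular":[0.087,0.0078,0]},{"delta_pos":[0.35,-3.9,-10.3],"angular":[0.087,0.0078,0]}]'
python3 - <<'E'
from h import *
q,Rm=st(); g=q["tool_pos"]+65.5*Rm[:,1]; print(g-130*Rm[:,0],q["moment"])
c=vision.camera("scene"); b=(100,190,290,380); cv2.imwrite("pics/s7.png",cv2.resize(c["pixels"][b[0]:b[1],b[2]:b[3]],None,fx=6,fy=6,interpolation=cv2.INTER_CUBIC))
for u,v in((355,130),(350,140),(360,125),(348,147)): print((u,v),world(c,u,v).round(1))
E
```

```text
t: 9.9
tool_pos: [552.0, 17.4, 132.0]
tcp_rot: [0.579, -0.455, 0.542, -0.405]
ft_force: [0.6, -1.0, -2.0]
width: 21.2
t 9.9 q [-0.256  0.264  1.896  0.279  1.089 -0.488] tcp [552.   17.4 132. ] yaw -84.94 x [ 0.085 -0.962 -0.259] y [-0.024  0.258 -0.966] F [ 0.6 -1.  -2. ] w 21.2
[539.38331522 159.41778464 102.46200456] [-0.64881912 -0.15379952  0.02554717]
(355, 130) [535.2 217.1 106.2]
(350, 140) [543.9 177.9 104.4]
(360, 125) [533.3 247.1 102.3]
(348, 147) [554.2 150.3 106.5]
```

View pics/s7.png

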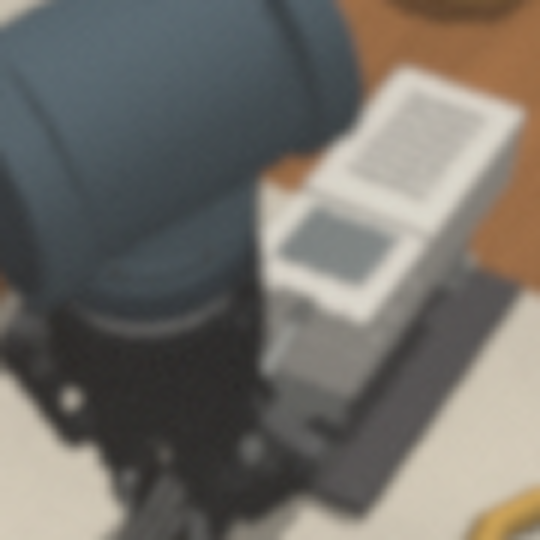

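The shaft enters the notch at (295,320) and the cover is still clipped. Continuing slowly to about 20°.

```bash
python3 -m pendant '[{"delta_pos":[0.1,-0.7,-2.1],"angular":[0.0174,0.0016,0]},{"delta_pos":[0.15,-1.3,-4.2],"angular":[0.0348,0.0031,0]},{"delta_pos":[0.2,-1.9,-6.4],"angular":[0.0522,0.0047,0]},{"delta_pos":[0.22,-2.4,-8.5],"angular":[0.0696,0.0063,0]},{"delta_pos":[0.26,-2.9,-10.6],"angular":[0.087,0.0078,0]},{"delta_pos":[0.26,-2.9,-10.6],"angular":[0.087,0.0078,0]},{"delta_pos":[0.26,-2.9,-10.6],"angular":[0.087,0.0078,0]}]'
cat >> h.py <<'E'
def cloud(c):
    H,W=420,560;f=K(c);u,v=np.meshgrid(np.arange(W),np.arange(H));d=np.stack([(u-c["cx"])/f,(v-c["cy"])/f],-1);s=d.copy()
    for _ in range(15): s=d/(1+c["k1"]*(s**2).sum(-1,keepdims=True))
    T=np.array(c["pose"]);return (np.concatenate([s,np.ones((H,W,1))],-1)*c["range_z"][...,None])@T[:3,:3].T+T[:3,3]
def covz(c):
    X=cloud(c).reshape(-1,3); d=np.array([-.089,.996]);n=np.array([.996,.089]);S=np.array([541.2,131.2]); r=X[:,:2]-S; s=r@d;l=r@n
    for lo in range(0,130,8):
        m=(s>lo)&(s<lo+8)&(abs(l)<28)&(X[:,2]>95)&(X[:,2]<130)
        if m.sum()>3: print(lo,m.sum(),np.median(X[m][:,2]).round(1),end=" | ")
    print()
E
python3 - <<'E'
from h import *
q,Rm=st(); g=q["tool_pos"]+65.5*Rm[:,1]; print(g-130*Rm[:,0],q["moment"])
c=vision.camera("scene"); b=(100,190,290,380); cv2.imwrite("pics/s8.png",cv2.resize(c["pixels"][b[0]:b[1],b[2]:b[3]],None,fx=6,fy=6,interpolation=cv2.INTER_CUBIC))
covz(c)
E
```

```text
t: 10.53
tool_pos: [552.5, 14.4, 121.7]
tcp_rot: [0.597, -0.431, 0.561, -0.379]
ft_force: [-0.7, 0.0, -0.9]
width: 21.1
t 10.53 q [-0.287  0.296  1.89   0.363  1.115 -0.563] tcp [552.5  14.4 121.7] yaw -84.94 x [ 0.083 -0.936 -0.343] y [-0.031  0.341 -0.939] F [-0.7  0.  -0.9] w 21.1
[539.68322703 158.45319806 104.73923341] [-0.23187519  0.00955788 -0.02940083]
0 75 108.6 | 8 58 109.7 | 16 56 110.5 | 24 53 111.1 | 32 40 111.6 | 40 43 112.5 | 48 33 113.0 | 56 30 113.3 | 72 35 105.0 | 80 48 105.2 | 88 41 105.3 | 96 50 105.7 | 104 29 104.5 | 112 45 103.9 | 120 36 103.5 | 128 47 103.9 |
```

View pics/s8.png

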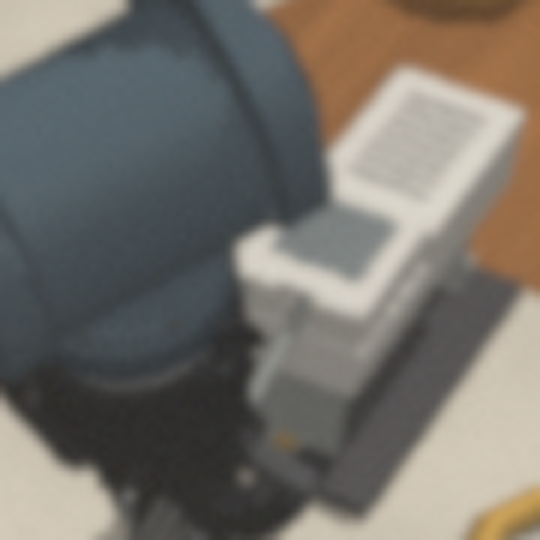

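The cover has popped up 5 to 9 mm: scene depth gives 108 to 113 mm against 104 for the block. Returning the blade to level, then checking.

```bash
python3 -m pendant '[{"delta_pos":[-0.2,1.9,7],"angular":[-0.0583,-0.0052,0]},{"delta_pos":[-0.4,4,14],"angular":[-0.1158,-0.0105,0]},{"delta_pos":[-0.6,6.8,20.9],"angular":[-0.1738,-0.0157,0]},{"delta_pos":[-0.9,10.1,27.7],"angular":[-0.2321,-0.021,0]},{"delta_pos":[-1.2,13.6,34.2],"angular":[-0.29,-0.0262,0]},{"delta_pos":[-1.5,17.2,40.3],"angular":[-0.3477,-0.0314,0]},{"delta_pos":[-1.5,17.2,40.3],"angular":[-0.3477,-0.0314,0]},{"delta_pos":[-1.5,17.2,40.3],"angular":[-0.3477,-0.0314,0]}]'
python3 - <<'E'
from h import *
q,Rm=st(); g=q["tool_pos"]+65.5*Rm[:,1]; print(g-130*Rm[:,0],q["moment"])
c=vision.camera("scene"); covz(c)
E
```

```text
t: 11.25
tool_pos: [551.1, 32.4, 162.5]
tcp_rot: [0.523, -0.521, 0.477, -0.477]
ft_force: [0.5, -0.7, -0.3]
width: 21.2
t 11.25 q [-0.147  0.193  1.901  0.002  1.047 -0.238] tcp [551.1  32.4 162.5] yaw -84.82 x [ 0.09  -0.996 -0.001] y [ 0.001  0.001 -1.   ] F [ 0.5 -0.7 -0.3] w 21.2
[539.39433711 161.98643056  97.19133053] [-0.01551326  0.02810167 -0.06034409]
0 24 109.6 | 8 24 110.2 | 16 35 110.8 | 24 35 111.4 | 32 36 111.8 | 40 39 112.8 | 48 39 113.0 | 56 33 112.9 | 64 5 106.8 | 72 33 105.0 | 80 49 104.9 | 88 46 105.4 | 96 40 105.4 | 104 34 104.9 | 112 44 103.5 | 120 48 103.7 | 128 38 103.5 |
```

Loose, and it stays up with the blade level. Withdrawing and laying the screwdriver down at about (560,-100), which is clear bench.

```bash
python3 -m pendant '[{"delta_pos":[0.9,-10,0],"angular":[0,0,0]},{"delta_pos":[2.2,-25,0],"angular":[0,0,0]},{"delta_pos":[4,-45,0],"angular":[0,0,0]},{"delta_pos":[6.2,-70,0],"angular":[0,0,0]},{"delta_pos":[8,-100,0],"angular":[0,0,0]},{"delta_pos":[9,-132,-15],"angular":[0,0,0]},{"delta_pos":[9,-132,-40],"angular":[0,0,0]},{"delta_pos":[9,-132,-65],"angular":[0,0,0]},{"delta_pos":[9,-132,-75],"angular":[0,0,0]},{"delta_pos":[9,-132,-75],"angular":[0,0,0]}]'
python3 - <<'E'
from h import *
st()
c=vision.camera("scene"); covz(c); cv2.imwrite("pics/s9.png",cv2.resize(c["pixels"][110:280,190:400],None,fx=3.6,fy=3.5))
c=vision.camera("top"); cv2.imwrite("pics/t9.png",cv2.resize(c["pixels"][110:280,90:330],None,fx=3.3,fy=3.3)); covz(c)
E
```

```text
t: 12.13
tool_pos: [557.5, -100.5, 83.6]
tcp_rot: [-0.521, 0.522, -0.48, 0.475]
ft_force: [-1.3, 0.8, -1.4]
width: 21.2
t 12.13 q [-3.790e-01  3.600e-01  1.871e+00  1.000e-03  9.170e-01 -4.660e-01] tcp [ 557.5 -100.5   83.6] yaw -84.98 x [ 0.087 -0.996 -0.004] y [-0.006  0.003 -1.   ] F [-1.3  0.8 -1.4] w 21.2
0 72 108.6 | 8 58 110.0 | 16 53 110.6 | 24 55 111.3 | 32 56 111.9 | 40 51 112.9 | 48 48 112.8 | 56 34 112.9 | 64 6 106.4 | 72 41 105.1 | 80 44 105.3 | 88 43 105.3 | 96 48 105.2 | 104 35 104.4 | 112 43 103.8 | 120 43 104.2 | 128 41 103.9 | 
0 105 108.8 | 8 111 109.7 | 16 106 110.4 | 24 112 111.0 | 32 114 111.4 | 40 105 112.1 | 48 113 112.7 | 56 84 112.0 | 64 94 104.2 | 72 108 104.0 | 80 110 104.6 | 88 99 104.4 | 96 108 104.6 | 104 104 104.0 | 112 107 104.7 | 120 104 104.5 | 128 112 104.7 |
```

View pics/s9.png

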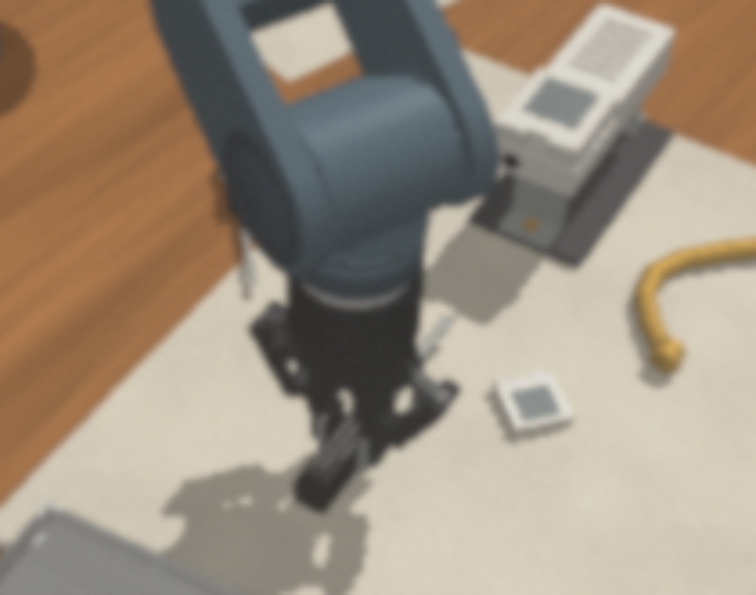

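The screwdriver hangs level over clear bench, and the cover sits loose on the driver at (555,105). Lowering until it touches.

```bash
python3 -m pendant '[{"delta_pos":[0,0,0],"angular":[0,0,0]},{"delta_pos":[0,0,0],"angular":[0,0,0]}]'
python3 -m pendant '[{"delta_pos":[0,0,-2.5],"angular":[0,0,0]},{"delta_pos":[0,0,-5],"angular":[0,0,0]},{"delta_pos":[0,0,-5],"angular":[0,0,0]},{"delta_pos":[0,0,-5],"angular":[0,0,0]}]'
```

```text
t: 12.4
tool_pos: [560.9, -100.4, 88.7]
tcp_rot: [0.522, -0.521, 0.476, -0.478]
ft_force: [0.1, -1.4, -0.5]
width: 21.2
t: 12.73
tool_pos: [559.8, -100.0, 81.9]
tcp_rot: [0.522, -0.522, 0.477, -0.477]
ft_force: [-0.0, 0.0, -0.7]
width: 21.4
```

```bash
python3 -m pendant '[{"delta_pos":[0,0,-2],"angular":[0,0,0]},{"delta_pos":[0,0,-3],"angular":[0,0,0]},{"delta_pos":[0,0,-4],"angular":[0,0,0]},{"delta_pos":[0,0,-4],"angular":[0,0,0]},{"delta_pos":[0,0,-4],"angular":[0,0,0]}]'; python3 -m pendant '[{"delta_pos":[0,0,0],"angular":[0,0,0]}]'
```

```text
t: 13.15
tool_pos: [559.8, -100.2, 77.9]
tcp_rot: [0.522, -0.522, 0.477, -0.477]
ft_force: [0.0, -0.7, -0.7]
width: 21.5
t: 13.23
tool_pos: [559.8, -100.2, 77.9]
tcp_rot: [0.522, -0.522, 0.477, -0.477]
ft_force: [-0.3, -0.3, -0.8]
width: 21.5
```

```bash
python3 -m pendant '[{"delta_pos":[0,0,-0.7],"angular":[0,0,0]},{"delta_pos":[0,0,-1.4],"angular":[0,0,0]},{"delta_pos":[0,0,-1.4],"angular":[0,0,0]},{"delta_pos":[0,0,-1.4],"angular":[0,0,0]}]'
```

```text
t: 13.57
tool_pos: [560.0, -100.3, 77.7]
tcp_rot: [-0.522, 0.522, -0.477, 0.477]
ft_force: [-4.3, 1.6, 8.0]
width: 21.0
```

Bench contact (8 N up). Releasing.

```bash
python3 -m pendant '[{"delta_pos":[0,0,0],"angular":[0,0,0]},{"delta_pos":[0,0,0],"angular":[0,0,0]},{"delta_pos":[0,0,0],"angular":[0,0,0]},{"delta_pos":[0,0,0],"angular":[0,0,0]},{"delta_pos":[0,0,0],"angular":[0,0,0]}]' 1 60
python3 -m pendant '[{"delta_pos":[0,0,20],"angular":[0,0,0]},{"delta_pos":[0,0,60],"angular":[0,0,0]},{"delta_pos":[0,0,100],"angular":[0,0,0]},{"delta_pos":[0,0,140],"angular":[0,0,0]},{"delta_pos":[0,0,150],"angular":[0,0,0]},{"delta_pos":[0,0,150],"angular":[0,0,0]}]' 1
python3 - <<'E'
from h import *
st()
c=vision.camera("scene"); cv2.imwrite("pics/s10.png",cv2.resize(c["pixels"][110:280,190:400],None,fx=3.6,fy=3.5))
E
```

```text
t: 13.98
tool_pos: [559.8, -100.2, 76.4]
tcp_rot: [0.522, -0.522, 0.477, -0.477]
ft_force: [-0.1, -0.3, 0.4]
width: 80.0
t: 14.48
tool_pos: [561.9, -101.0, 231.3]
tcp_rot: [0.523, -0.521, 0.474, -0.48]
ft_force: [-0.2, -0.1, 0.5]
width: 85.3
t 14.48 q [-0.376  0.135  1.824  0.     1.174 -0.466] tcp [ 561.9 -101.   231.3] yaw -84.89 x [ 0.089 -0.996  0.004] y [ 0.008 -0.003 -1.   ] F [-0.2 -0.1  0.5] w 85.3
```

View pics/s10.png

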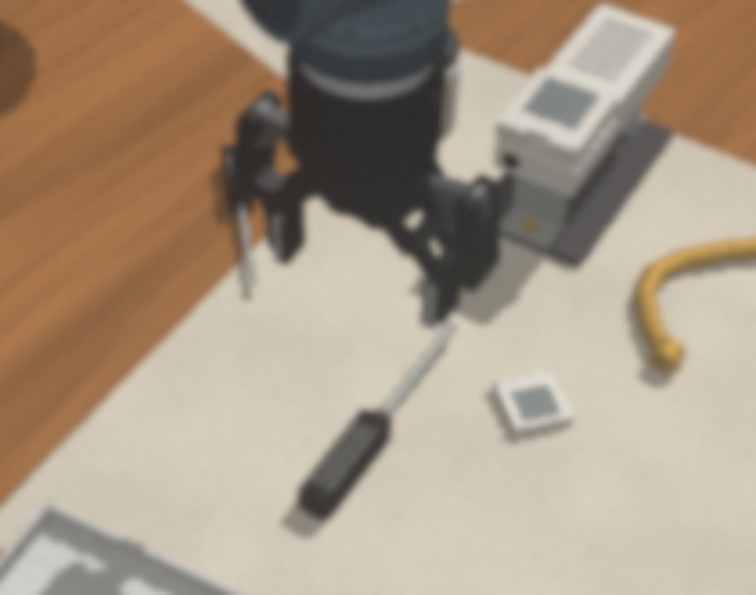

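The screwdriver lies flat, handle at (345,465), tip (450,325). Measuring the loose cover and the tray.

```bash
python3 - <<'E'
from h import *
q,Rm=st()
c=vision.camera("top"); cv2.imwrite("pics/t10.png",c["pixels"]); X=cloud(c)
for n,cc in(("top",c),("scene",vision.camera("scene"))):
    X=cloud(cc); m=(X[...,2]>106.8)&(X[...,2]<118)&(abs(X[...,0]-536)<50)&(X[...,1]>110)&(X[...,1]<215)
    k,l,s,_=cv2.connectedComponentsWithStats(m.astype(np.uint8)); P=X[l==1+s[1:,4].argmax()]
    r=cv2.minAreaRect(P[:,:2].astype(np.float32)); print(n,len(P),P.mean(0).round(1),[np.round(a,1) for a in r],cv2.boxPoints(r).round(1).tolist())
    A=np.c_[P[:,:2]-P[:,:2].mean(0),np.ones(len(P))]; print("plane",np.linalg.lstsq(A,P[:,2],rcond=None)[0].round(4))
    # tray: rim z~20
    m=(X[...,2]>13)&(X[...,2]<26)&(abs(X[...,0]-542)<115)&(abs(X[...,1]+304)<95)
    k,l,s,_=cv2.connectedComponentsWithStats(cv2.morphologyEx(m.astype(np.uint8),cv2.MORPH_CLOSE,np.ones((3,3)))); P=X[(l==1+s[1:,4].argmax())&m]; r=cv2.minAreaRect(P[:,:2].astype(np.float32)); print("tray",len(P),[np.round(a,1) for a in r],cv2.boxPoints(r).round(1).tolist())
    m=(X[...,2]>26)&(X[...,2]<38)&(abs(X[...,0]-620)<40)&(abs(X[...,1]+348)<40);print("finial",X[m].mean(0).round(1))
E
```

```text
t 14.53 q [-0.376  0.138  1.827  0.     1.173 -0.466] tcp [ 560.5 -100.4  228. ] yaw -84.9 x [ 0.089 -0.996  0.001] y [ 0.003 -0.001 -1.   ] F [-0.2 -0.7 -0.7] w 85.1
top 912 [537.7 161.9 111. ] [array([537.8, 161.6]), array([60.2, 65.2]), np.float64(5.3)] [[504.79998779296875, 191.39999389648438], [510.79998779296875, 126.4000015258789], [570.7000122070312, 131.89999389648438], [564.7000122070312, 196.89999389648438]]
plane [1.520000e-02 6.610000e-02 1.109889e+02]
tray 666 [array([ 541.5, -305.8]), array([191.1, 149.9]), np.float64(7.9)] [[436.5, -244.6999969482422], [457.20001220703125, -393.20001220703125], [646.4000244140625, -366.79998779296875], [625.7999877929688, -218.39999389648438]]
finial [ 620.2 -347.7   30.5]
scene 471 [538.5 161.  111. ] [array([537.1, 166.5]), array([62. , 77.3]), np.float64(2.5)] [[504.5, 203.6999969482422], [507.8999938964844, 126.5], [569.7999877929688, 129.1999969482422], [566.4000244140625, 206.5]]
plane [1.800000e-02 6.420000e-02 1.110412e+02]
tray 913 [array([ 540.2, -306.8]), array([192.1, 150.4]), np.float64(7.9)] [[434.79998779296875, -245.60000610351562], [455.5, -394.5], [645.7000122070312, -368.1000061035156], [625.0, -219.1999969482422]]
finial [ 621.4 -350.1   29.8]
```

View pics/t10.png

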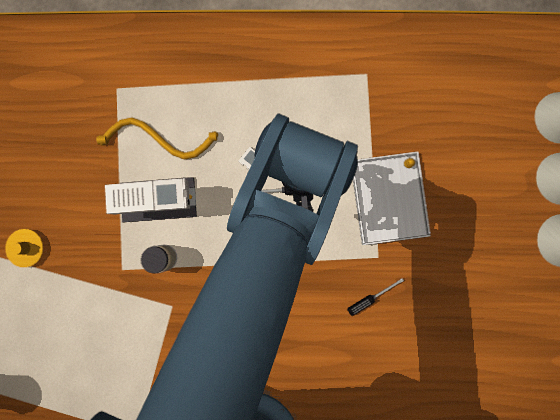

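Cover centre (537.8,161.9), top at 110.4, yaw 95.2°. It is 60.2 × 65 mm, which matches. Tray centre about (541,-306), yaw about 8°. Moving over the cover.

```bash
python3 -m pendant '[{"delta_pos":[-10,40,0],"angular":[0,0,0]},{"delta_pos":[-15,80,0],"angular":[0,0,0]},{"delta_pos":[-18,120,0],"angular":[0,0,0]},{"delta_pos":[-20,160,0],"angular":[0,0,0]},{"delta_pos":[-22,200,0],"angular":[0,0,0]},{"delta_pos":[-22.5,240,0],"angular":[0,0,0]},{"delta_pos":[-22.5,262,0],"angular":[0,0,0]},{"delta_pos":[-22.5,262,0],"angular":[0,0,0]},{"delta_pos":[-22.5,262,0],"angular":[0,0,0]},{"delta_pos":[-22.5,262,0],"angular":[0,0,0]}]' 1
python3 -c "
from h import *
st()"
```

```text
t: 15.47
tool_pos: [536.6, 161.3, 224.5]
tcp_rot: [-0.521, 0.523, -0.478, 0.477]
ft_force: [-0.5, -0.5, 0.4]
width: 85.2
t 15.47 q [ 9.000e-02  1.250e-01  1.849e+00 -0.000e+00  1.171e+00  1.000e-03] tcp [536.6 161.3 224.5] yaw -84.91 x [ 0.089 -0.996  0.   ] y [-0.003 -0.001 -1.   ] F [-0.5 -0.5  0.4] w 85.2
```

```bash
python3 -m pendant '[{"delta_pos":[0.7,0.5,-20],"angular":[0,0,0]},{"delta_pos":[0.7,0.5,-40],"angular":[0,0,0]},{"delta_pos":[0.7,0.5,-50],"angular":[0,0,0]},{"delta_pos":[0.7,0.5,-50],"angular":[0,0,0]},{"delta_pos":[0.7,0.5,-50],"angular":[0,0,0]}]' 1
python3 - <<'E'
from h import *
q,Rm=st()
c=vision.camera("scene"); cv2.imwrite("pics/s11.png",cv2.resize(c["pixels"][80:190,270:410],None,fx=5.4,fy=5.4))
E
```

```text
t: 15.88
tool_pos: [537.8, 161.4, 175.9]
tcp_rot: [-0.521, 0.522, -0.478, 0.477]
ft_force: [0.4, -0.2, 0.3]
width: 85.2
t 15.88 q [0.09  0.194 1.871 0.    1.079 0.002] tcp [537.8 161.4 175.9] yaw -84.98 x [ 0.087 -0.996 -0.   ] y [-0.002 -0.    -1.   ] F [ 0.4 -0.2  0.3] w 85.2
```

View pics/s11.png

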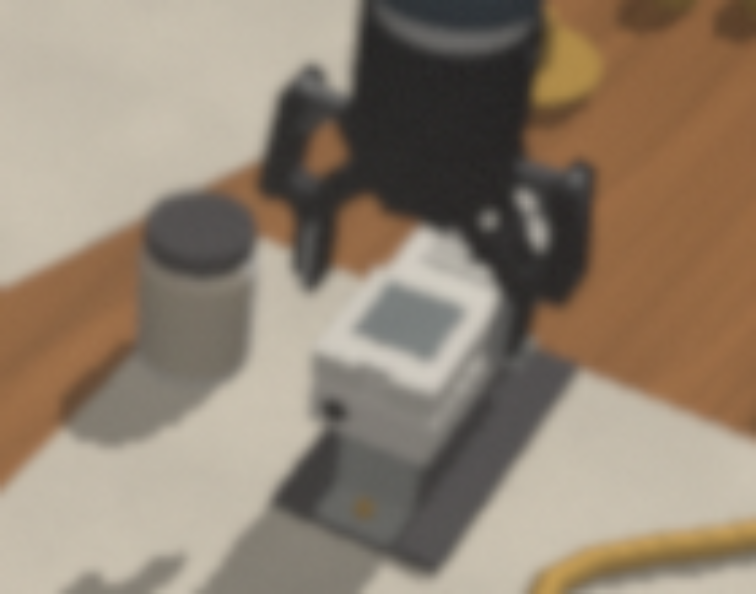

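The fingers straddle the cover's long sides, tips at (312,280) and (515,350). Down 10 mm and grip gently.

```bash
python3 -m pendant '[{"delta_pos":[0,0.4,-5],"angular":[0,0,0]},{"delta_pos":[0,0.4,-10.5],"angular":[0,0,0]},{"delta_pos":[0,0.4,-10.5],"angular":[0,0,0]},{"delta_pos":[0,0.4,-10.5],"angular":[0,0,0]}]' 1
python3 -m pendant '[{"delta_pos":[0,0,0],"angular":[0,0,0]},{"delta_pos":[0,0,0],"angular":[0,0,0]},{"delta_pos":[0,0,0],"angular":[0,0,0]},{"delta_pos":[0,0,0],"angular":[0,0,0]},{"delta_pos":[0,0,0],"angular":[0,0,0]},{"delta_pos":[0,0,0],"angular":[0,0,0]}]' -1 30
python3 - <<'E'
from h import *
q,Rm=st()
c=vision.camera("scene"); covz(c); cv2.imwrite("pics/s12.png",cv2.resize(c["pixels"][80:190,270:410],None,fx=5.4,fy=5.4))
E
```

```text
t: 16.27
tool_pos: [537.9, 162.8, 165.9]
tcp_rot: [-0.522, 0.522, -0.477, 0.477]
ft_force: [-0.8, 0.6, -0.0]
width: 85.1
t: 16.77
tool_pos: [538.1, 162.7, 166.5]
tcp_rot: [0.522, -0.522, 0.477, -0.477]
ft_force: [-2.3, -0.2, 3.5]
width: 59.3
t 16.77 q [0.092 0.209 1.873 0.    1.059 0.003] tcp [538.1 162.7 166.5] yaw -84.89 x [ 0.089 -0.996 -0.   ] y [ 0.  0. -1.] F [-2.3 -0.2  3.5] w 59.3
0 71 108.2 | 8 53 109.4 | 16 54 110.3 | 24 52 111.1 | 32 46 111.7 | 40 47 112.0 | 48 44 112.8 | 56 28 112.8 | 72 29 105.2 | 80 24 104.9 | 88 14 105.0 | 96 7 105.4 | 104 5 103.6 | 112 9 103.6 | 120 8 103.2 | 128 8 104.1 |
```

View pics/s12.png

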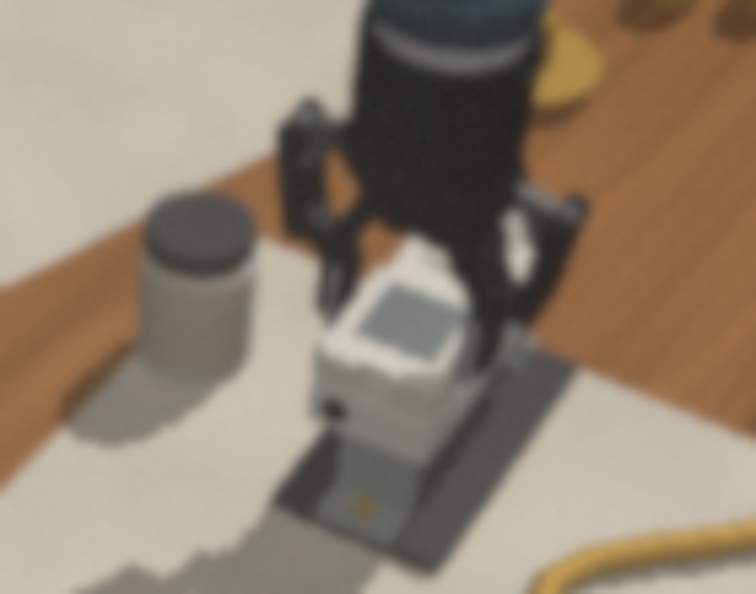

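Gripped at 59.3 mm. Lifting straight up slowly.

```bash
python3 -m pendant '[{"delta_pos":[0,0,3],"angular":[0,0,0]},{"delta_pos":[0,0,7],"angular":[0,0,0]},{"delta_pos":[0,0,12],"angular":[0,0,0]},{"delta_pos":[0,0,20],"angular":[0,0,0]},{"delta_pos":[0,0,30],"angular":[0,0,0]},{"delta_pos":[0,0,45],"angular":[0,0,0]},{"delta_pos":[0,0,60],"angular":[0,0,0]},{"delta_pos":[0,0,60],"angular":[0,0,0]}]' - 30
python3 - <<'E'
from h import *
q,Rm=st()
c=vision.camera("scene"); cv2.imwrite("pics/s13.png",cv2.resize(c["pixels"][60:190,260:420],None,fx=5,fy=4.6))
X=cloud(c).reshape(-1,3); m=(abs(X[:,0]-538)<28)&(abs(X[:,1]-162)<40)&(X[:,2]>155)&(X[:,2]<185); P=X[m]; print(m.sum()); A=np.c_[P[:,:2]-[538,162],np.ones(len(P))]; print(np.linalg.lstsq(A,P[:,2],rcond=None)[0])
E
```

```text
t: 17.48
tool_pos: [540.0, 162.9, 230.5]
tcp_rot: [0.524, -0.52, 0.475, -0.479]
ft_force: [1.1, 0.3, 0.8]
width: 59.0
t 17.48 q [0.092 0.121 1.841 0.    1.172 0.003] tcp [540.  162.9 230.5] yaw -84.89 x [ 0.089 -0.996 -0.   ] y [ 0.008  0.001 -1.   ] F [1.1 0.3 0.8] w 59.0
488
[-1.38074875e-02  1.33261424e-01  1.73732187e+02]
```

View pics/s13.png

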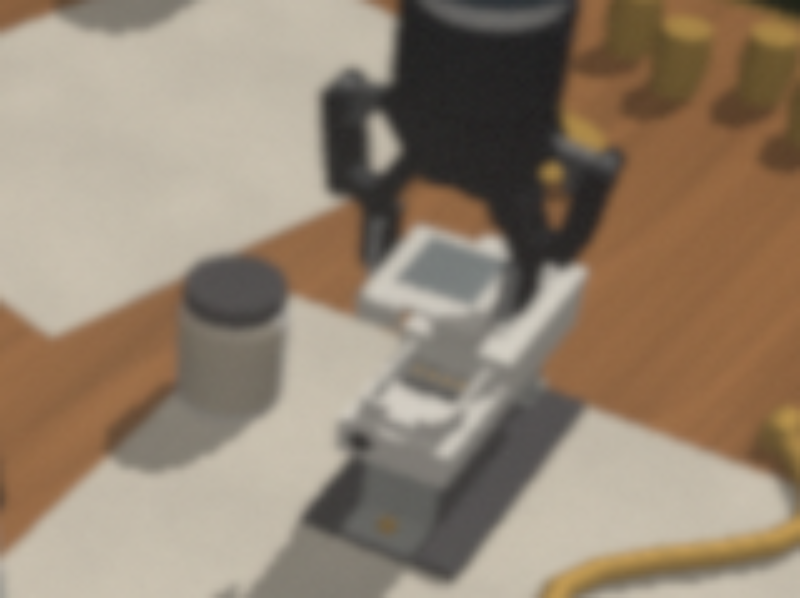

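The cover is lifted clear with a slight end-to-end tilt, and the jar is undisturbed at (235,330). Carrying it to the tray.

```bash
python3 -m pendant '[{"delta_pos":[0,-12,0],"angular":[0,0,0]},{"delta_pos":[-1,-35,0],"angular":[0,0,0.005]},{"delta_pos":[-2,-62,0],"angular":[0,0,0.01]},{"delta_pos":[-3,-90,0],"angular":[0,0,0.015]},{"delta_pos":[-4,-118,0],"angular":[0,0,0.02]},{"delta_pos":[-5,-146,0],"angular":[0,0,0.025]},{"delta_pos":[-6,-174,0],"angular":[0,0,0.03]},{"delta_pos":[-7,-202,0],"angular":[0,0,0.035]},{"delta_pos":[-8,-222,0],"angular":[0,0,0.04]},{"delta_pos":[-8,-230,0],"angular":[0,0,0.049]}]'
python3 -m pendant '[{"delta_pos":[0,-12,0],"angular":[0,0,0]},{"delta_pos":[-1,-35,0],"angular":[0,0,0]},{"delta_pos":[-2,-62,0],"angular":[0,0,0]},{"delta_pos":[-3,-90,0],"angular":[0,0,0]},{"delta_pos":[-4,-118,0],"angular":[0,0,0]},{"delta_pos":[-5,-146,0],"angular":[0,0,0]},{"delta_pos":[-6,-174,0],"angular":[0,0,0]},{"delta_pos":[-7,-202,0],"angular":[0,0,0]},{"delta_pos":[-7,-222,-15],"angular":[0,0,0]},{"delta_pos":[-7,-232,-30],"angular":[0,0,0]}]'
python3 -m pendant '[{"delta_pos":[0,0,-20],"angular":[0,0,0]},{"delta_pos":[0,0,-40],"angular":[0,0,0]},{"delta_pos":[0,0,-60],"angular":[0,0,0]},{"delta_pos":[0,0,-60],"angular":[0,0,0]},{"delta_pos":[0,0,-60],"angular":[0,0,0]}]'
python3 - <<'E'
from h import *
q,Rm=st(); t=q["tool_pos"]
c=vision.camera("scene"); cv2.imwrite("pics/s14.png",cv2.resize(c["pixels"][190:370,140:340],None,fx=3.6,fy=3.2))
X=cloud(c).reshape(-1,3); zc=t[2]-56
m=(abs(X[:,0]-t[0])<40)&(abs(X[:,1]-t[1])<40)&(abs(X[:,2]-zc)<8); P=X[m]
for _ in range(6):
    A=np.c_[P[:,:2]-t[:2],np.ones(len(P))]; s=np.linalg.lstsq(A,P[:,2],rcond=None)[0]; e=abs(A@s-P[:,2]); P=P[e<max(1.,np.median(e)*2)]
print(len(P),s,P.min(0),P.max(0))
E
```

```text
t: 18.37
tool_pos: [529.1, -70.1, 225.0]
tcp_rot: [-0.532, 0.533, -0.466, 0.465]
ft_force: [-0.3, 0.1, 0.0]
width: 59.0
t: 19.2
tool_pos: [523.4, -301.8, 196.5]
tcp_rot: [-0.533, 0.533, -0.464, 0.466]
ft_force: [0.1, 0.7, -0.9]
width: 59.0
t: 19.62
tool_pos: [522.4, -298.4, 134.6]
tcp_rot: [0.534, -0.533, 0.465, -0.463]
ft_force: [-0.2, 0.8, -0.7]
width: 59.1
t 19.62 q [-0.707  0.342  1.777  0.     1.027 -0.846] tcp [ 522.4 -298.4  134.6] yaw -82.05 x [ 0.138 -0.99  -0.003] y [-0.003  0.003 -1.   ] F [-0.2  0.8 -0.7] w 59.1
319 [-1.51512328e-02  7.13774341e-02  7.87764919e+01] [ 488.9527954  -334.82105893   75.55349629] [ 557.57331387 -276.01728975   80.37771572]
```

View pics/s14.png

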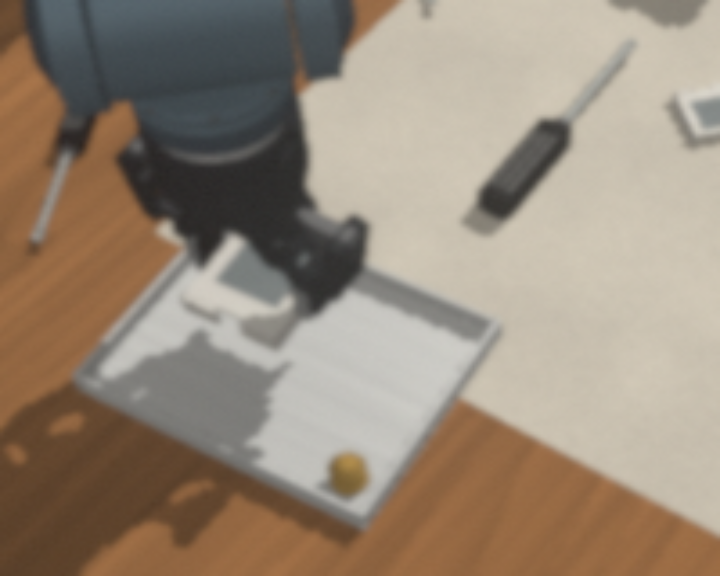

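The cover hangs over the tray, tilted 4° (slope 0.071 along y). Levelling it and lowering.

```bash
python3 -m pendant '[{"delta_pos":[0,0,-12],"angular":[-0.0175,-0.0025,0]},{"delta_pos":[0,0,-24],"angular":[-0.035,-0.005,0]},{"delta_pos":[0,0,-36],"angular":[-0.053,-0.0075,0]},{"delta_pos":[0,0,-46],"angular":[-0.07,-0.01,0]},{"delta_pos":[0,0,-50],"angular":[-0.07,-0.01,0]},{"delta_pos":[0,0,-50],"angular":[-0.07,-0.01,0]},{"delta_pos":[0,0,-50],"angular":[-0.07,-0.01,0]}]'
python3 - <<'E'
from h import *
q,Rm=st(); t=q["tool_pos"]
c=vision.camera("scene"); cv2.imwrite("pics/s15.png",cv2.resize(c["pixels"][190:370,140:340],None,fx=3.6,fy=3.2))
X=cloud(c).reshape(-1,3); zc=t[2]-56
m=(abs(X[:,0]-t[0])<40)&(abs(X[:,1]-t[1])<40)&(abs(X[:,2]-zc)<6); P=X[m]
for _ in range(6):
    A=np.c_[P[:,:2]-t[:2],np.ones(len(P))]; s=np.linalg.lstsq(A,P[:,2],rcond=None)[0]; e=abs(A@s-P[:,2]); P=P[e<max(1.,np.median(e)*2)]
print(len(P),s,P.min(0),P.max(0))
E
```

```text
t: 20.25
tool_pos: [523.8, -299.7, 87.4]
tcp_rot: [-0.517, 0.549, -0.444, 0.484]
ft_force: [-0.5, 0.6, -0.9]
width: 59.2
t 20.25 q [-0.693  0.406  1.799 -0.061  0.883 -0.794] tcp [ 523.8 -299.7   87.4] yaw -82.09 x [ 0.137 -0.988  0.072] y [ 0.012 -0.071 -0.997] F [-0.5  0.6 -0.9] w 59.2
350 [-4.01334548e-04  1.13731916e-02  3.21064167e+01] [ 492.2595581  -339.43023087   30.76662692] [ 563.19840614 -276.84904249   33.20480753]
```

View pics/s15.png

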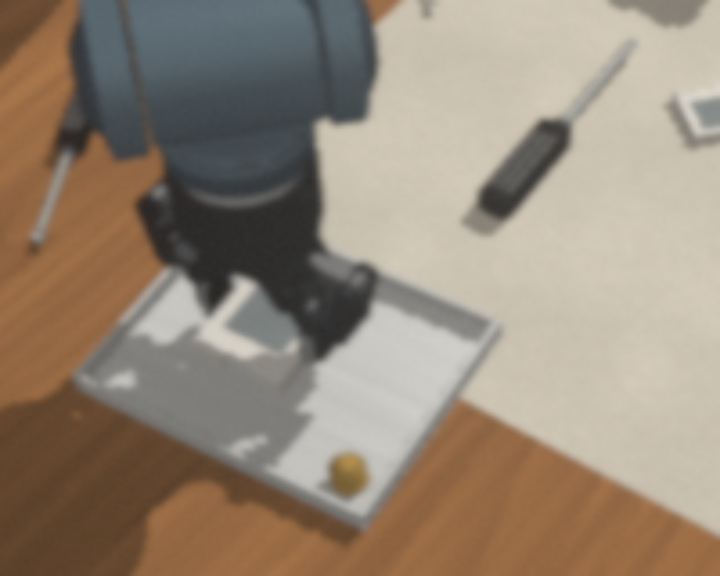

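Level now, and its top is at about 31.5 mm; resting it should be 20. Lowering with force checks.

```bash
python3 -m pendant '[{"delta_pos":[0,0,-4],"angular":[0,0,0]},{"delta_pos":[0,0,-8],"angular":[0,0,0]},{"delta_pos":[0,0,-8],"angular":[0,0,0]},{"delta_pos":[0,0,-8],"angular":[0,0,0]}]'
python3 -m pendant '[{"delta_pos":[0,0,-1],"angular":[0,0,0]},{"delta_pos":[0,0,-2],"angular":[0,0,0]},{"delta_pos":[0,0,-2],"angular":[0,0,0]},{"delta_pos":[0,0,-2],"angular":[0,0,0]}]'
```

```text
t: 20.63
tool_pos: [522.9, -299.2, 77.8]
tcp_rot: [-0.517, 0.549, -0.445, 0.483]
ft_force: [0.7, 0.4, -0.2]
width: 59.3
t: 20.97
tool_pos: [523.2, -299.5, 76.6]
tcp_rot: [-0.517, 0.549, -0.445, 0.483]
ft_force: [-2.1, 0.7, 3.5]
width: 59.2
```

Contact at the expected height (3.5 N). Releasing, then rising.

```bash
python3 -m pendant '[{"delta_pos":[0,0,0],"angular":[0,0,0]},{"delta_pos":[0,0,0],"angular":[0,0,0]},{"delta_pos":[0,0,0],"angular":[0,0,0]},{"delta_pos":[0,0,0],"angular":[0,0,0]},{"delta_pos":[0,0,0],"angular":[0,0,0]}]' 1 30
python3 -m pendant '[{"delta_pos":[0,0,10],"angular":[0,0,0]},{"delta_pos":[0,0,30],"angular":[0,0,0]},{"delta_pos":[0,0,60],"angular":[0,0,0]},{"delta_pos":[0,0,100],"angular":[0,0,0]},{"delta_pos":[0,30,140],"angular":[0,0,0]},{"delta_pos":[0,70,160],"angular":[0,0,0]},{"delta_pos":[0,110,170],"angular":[0,0,0]},{"delta_pos":[0,150,170],"angular":[0,0,0]},{"delta_pos":[0,185,170],"angular":[0,0,0]},{"delta_pos":[0,200,170],"angular":[0,0,0]}]' 1
python3 -m pendant '[{"delta_pos":[-40,40,0],"angular":[0,0,0]},{"delta_pos":[-60,80,0],"angular":[0,0,0]},{"delta_pos":[-60,120,0],"angular":[0,0,0]},{"delta_pos":[-60,140,0],"angular":[0,0,0]},{"delta_pos":[-60,140,0],"angular":[0,0,0]}]' 1
python3 - <<'E'
from h import *
q,Rm=st()
for n in("top","scene"):
    c=vision.camera(n); im=c["pixels"]; b=(130,310,260,460) if n=="top" else (170,370,140,400)
    cv2.imwrite(f"pics/{n}16.png",cv2.resize(im[b[0]:b[1],b[2]:b[3]],None,fx=2.9,fy=2.9))
    X=cloud(c); m=(X[...,2]>18)&(X[...,2]<26)&(abs(X[...,0]-524)<40)&(abs(X[...,1]+304)<40)
    P=X[m]; A=np.c_[P[:,:2]-P[:,:2].mean(0),np.ones(len(P))]; s=np.linalg.lstsq(A,P[:,2],rcond=None)[0]; print(n,len(P),"cover top",s.round(3),P.mean(0).round(1))
    m=(abs(X[...,0]-560)<16)&(abs(X[...,1]+100)<40)&(X[...,2]>15)&(X[...,2]<40);print("handle top",np.median(X[m],0),m.sum())
    m=(X[...,2]>26)&(X[...,2]<38)&(abs(X[...,0]-620)<40)&(abs(X[...,1]+348)<40);print("finial",X[m].mean(0).round(1))
    m=(X[...,2]>72)&(X[...,2]<92)&(abs(X[...,0]-405)<50)&(abs(X[...,1]-198)<50); print("jar",X[m].mean(0).round(1))
E
```

```text
t: 21.38
tool_pos: [523.0, -299.2, 75.9]
tcp_rot: [-0.517, 0.549, -0.445, 0.483]
ft_force: [-0.3, -0.4, 1.0]
width: 85.5
t: 22.22
tool_pos: [522.6, -95.3, 247.3]
tcp_rot: [-0.518, 0.549, -0.444, 0.482]
ft_force: [0.0, -0.6, -0.4]
width: 85.4
t: 22.63
tool_pos: [461.8, 45.1, 246.7]
tcp_rot: [-0.519, 0.55, -0.444, 0.481]
ft_force: [-0.2, -1.5, 0.5]
width: 85.5
t 22.63 q [-0.121 -0.144  2.072 -0.071  1.195 -0.239] tcp [461.8  45.1 246.7] yaw -81.77 x [ 0.143 -0.987  0.069] y [ 0.011 -0.068 -0.998] F [-0.2 -1.5  0.5] w 85.5
top 723 cover top [-4.0000e-03 -1.0000e-03  2.0847e+01] [ 524.3 -305.1   20.8]
handle top [ 560.21920295 -104.07213154   23.91847987] 360
finial [ 620.  -347.9   30.3]
jar [387.5 186.8  81.7]
scene 800 cover top [-2.0000e-03  9.0000e-03  2.0695e+01] [ 524.6 -305.5   20.7]
handle top [ 562.40491686 -106.79031903   23.36355281] 284
finial [ 621.2 -350.5   30. ]
jar [396.7 187.1  81.7]
```

View pics/scene16.png

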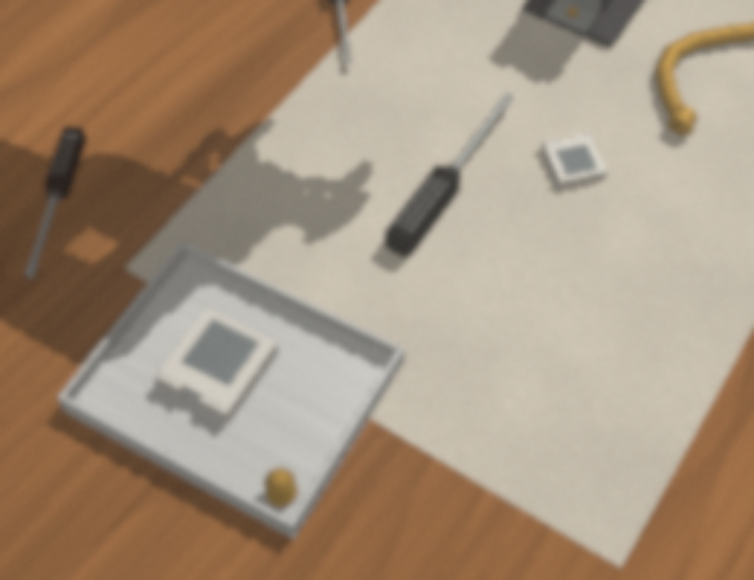

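View pics/top16.png

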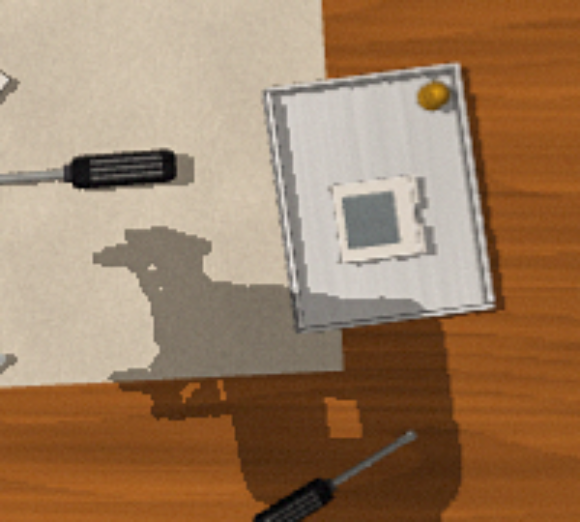

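The cover is flat and top side up in the tray at about (524,-305), top at 20 mm, and the screwdriver is flat. The jar reading shifted, possibly because the arm now overlaps it. I check that before handing in.

```bash
python3 - <<'E'
from h import *
c=vision.camera("scene"); cv2.imwrite("pics/s17.png",c["pixels"]); c=vision.camera("top"); cv2.imwrite("pics/t17.png",c["pixels"])
a=cv2.imread("pics/s17.png");b=cv2.imread("pics/t17.png");cv2.imwrite("pics/both.png",cv2.resize(np.vstack([a[90:300],b[100:300]]),None,fx=1.4,fy=1.4))
st()
E
```

```text
t 22.83 q [-0.131 -0.141  2.07  -0.073  1.194 -0.242] tcp [463.3  40.2 246.6] yaw -82.12 x [ 0.137 -0.988  0.071] y [ 0.011 -0.07  -0.997] F [0.1 0.2 0. ] w 85.4
```

View pics/both.png

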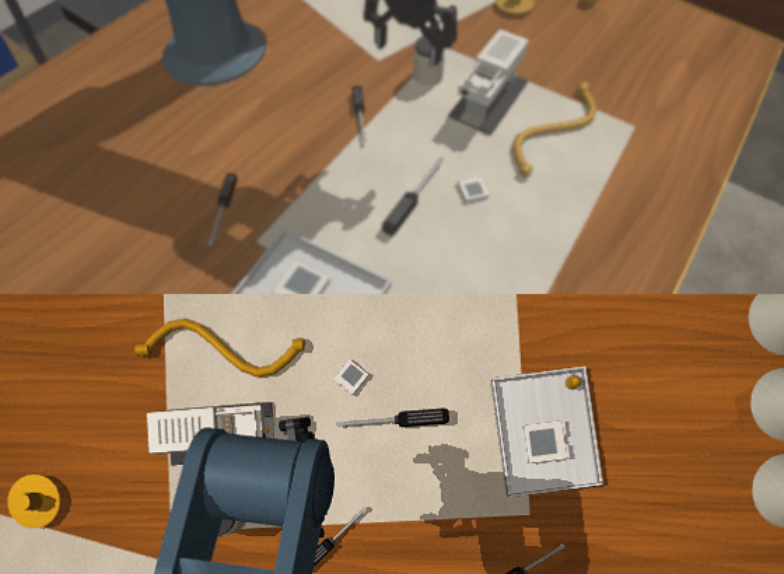

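The jar still stands upright in its original place, at scene pixel (307,133), half hidden by the gripper. The lamp arm is unmoved and the gripper is well clear of everything. Handing in.

```bash
python3 -c "
from h import *
print(ctrl.close_job())"
```

```text
the job is handed in; nothing more can be done
None
```

I levered the cover loose with the largest screwdriver, laid the screwdriver flat on the bench and set the cover down in the tray. I handed the job in at about 23 s of the 67 s allowed; it reports no verdict.

- **Levering:** the blade went about 31 mm into the slot, and by about 20° of slope the cover had popped up. Its middle then stood about 6–7 mm proud and stayed there with the blade back at level.
- **Cover:** depth from both cameras puts its top at about 20 mm and level within 0.6°, top side up, near (524, -305). That is roughly 17 mm from the tray's centre.
- **Screwdriver:** it lies flat near (560, -100), with the top of its handle at 23 to 24 mm.
- **Finial and lamp arm:** the finial's position is unchanged to within 1 mm, and the lamp arm looks unmoved in the pictures.

Two things I could not confirm directly:
- **Force on the clipped cover:** I could not measure the blade's force on it. The wrist showed only about 2–3 N and up to 0.65 N·m while levering, and the cover did snap free.
- **Jar:** my last depth reading was off by 13 to 19 mm, because the gripper hid part of it. In the picture it stands upright at its original pixels, so I took that reading as occlusion.

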